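Lock the collet chuck upright in the tightening stand

TASK

Ready the collet chuck (the tool holder with the broad slotted nut) for a tool change: set the stand's dust cap down in the aluminium tray, rim down, then take the chuck from the leaning rack and lower it gently, taper down, into the stand's socket, upright and fully home with its flange slots over the two drive keys. Then swing the clamp lever round to its stop so that the jaw locks over the flange, and let go. Leave the other holder in its pocket and do not disturb the carton or the hook spanner.

Things in the scene. Friction and masses are not known exactly. Their poses are not given: they have to be found in the camera images.
- stand: Tool tightening stand bolted to the bench: grey base plate 190 x 120 x 14 mm (x -70 to +120), column 80 mm in diameter to a shoulder 80 mm up, on it a steel nose 64 mm in diameter to 92 mm. Two drive keys stand on the nose at +y and -y, 18 to 27 mm from the axis: 14 mm wide across x, 9 mm high, bevelled. Origin on the bench on the socket axis; z up, x away from the robot at yaw 0.
- socket (a point): Centre of the socket's mouth on the top face of the nose, 92 mm above the bench; axes as stand. A steep 7:24 taper, 31.8 mm in diameter at the mouth, smooth and lightly oiled, narrowing to a through bore of 20 mm. The dust cap covers it at first.
- cap: Black plastic dust cap, 0.09 kg: an inverted cup 76 mm in diameter, 27 mm high (inside 70 mm wide, 23 mm deep), on top a round grip knob 26 mm in diameter from 27 to 57 mm above the origin. Origin at the centre of its lower rim, z up. At first on the stand's shoulder, over nose and keys: lift it 25 mm or more to clear them.
- tray: Square aluminium parts tray fixed on the bench, 150 x 150 mm outside, walls 3 mm thick and 22 mm high, floor 3 mm thick. Origin at the centre of its underside.
- rack: Grey sheet-steel tool rack fixed on the bench, 300 mm long in y, sloping plate with three black tapered pockets at y = -100, 0, +100 mm, mouths 95 mm above the bench, leaning 35 degrees towards the rack's -x (the robot's side). Origin on the bench under the middle mouth. The middle pocket is empty; the two holders sit in the outer ones, which in which varies.
- collet_chuck: Steel tool holder to be used, 147 mm long, 0.6 kg. Origin on its axis at the big end of the taper, z along the axis to the nut. Below: 7:24 taper from 31.8 mm in diameter, 48 mm long, then a stud 13 mm thick to z = -70 mm. Above: V-grooved flange 50 mm in diameter, z 2 to 18 mm, with two slots 17 mm wide at +y and -y. At first leaning 35 degrees in the rack, y along the rack's y.
- chuck_grip (a point): On the chuck's axis 57 mm above its origin, where to grip it: chuck body and nut form a cylinder 40 mm in diameter from z = 34 to 77 mm; below it is a neck 32 mm in diameter, 16 mm long. Fully home, the chuck's origin is at socket (flange 2 mm clear of the nose) and its y along the stand's y, either way round; 6 mm or more higher means that the flange stands on the keys.
- shrink_holder: The other tool holder, to be left in the rack: same taper, stud and flange, but a slim conical nose without nut, 31 to 21 mm in diameter up to z = 85 mm. Origin and axes as for the chuck. 0.5 kg.
- clamp (a joint): Angle of the swing clamp about its vertical pivot, rad: 0 fully open, 1.35 closed at its stop with the jaw over the flange; grows anticlockwise seen from above. Stays where it is left, moves with about 1.5 N at the knob. The jaw runs 20 to 29 mm above the socket's mouth, so it passes over the flange (top at 18 mm) only if the chuck is fully home.
- clamp_pivot (a point): Point on the clamp's vertical pivot axis, on the stand at x = +64 mm from the socket axis, 112 mm above the bench; axes as stand.
- clamp_knob (a point): Centre of the black ball knob, 28 mm in diameter, on an upright post 12 mm thick at the end of the clamp's lever: 85 mm from the pivot axis, 160 mm above the bench. From the pivot it lies along the stand's +x when closed, and 1.35 rad clockwise of that (towards the stand's -y) when fully open.
- carton: Bystander: cardboard carton with a blue band, 75 x 130 x 50 mm, on the bench. Origin at the centre of its underside.
- hook_spanner: Bystander: flat steel hook spanner, about 190 mm long, 7 mm thick, on the bench. Origin near the middle, on the bench.

How it is judged:
By the outcome, as a careful person would: the job done as asked, in the order asked, and still so for the second after the job is handed in, with the robot touching nothing.
It also fails if it takes over 64 s, if anything falls off the work surface, if the arm or the gripper's body presses on something with over 40 N, if the wrist force passes 120 N, or if a joint passes its speed limit or range.

ROBOT

A 6-joint arm with a two-finger parallel gripper is mounted at the origin on the work surface. World frame = base frame: x ahead of the robot, y to its left, z up, the work surface at z = 0. Lengths are in mm, angles in rad, forces in N, time in s.
With the tool pointing down it reaches from about 350 to 875 mm from the base axis. Payload 4.2 kg.
Tool frame: the origin (TCP) lies midway between the tips of the shut fingers; the grasp point (between the pads) lies 19 mm behind it; z points along the fingers, y is the line along which they close (so a half turn about z gives the same grasp; the last joint's range is limited). The gripper opens to 85 mm and grips with 20 to 120 N. Pads are 22 mm wide; open, the fingers measure 114 mm over their backs; the gripper's body (76 mm by 85 mm) begins 54 mm behind the grasp point. The pads swing forward as they close: fully open they stand 13 mm farther back than shut.
Start: joints at [-0.853, 0.385, 0.008, 0, -1.194, -0.259], TCP at [276.807, -560.337, 231.312] pointing down, gripper open.
Joint ranges: [-3.14, 3.14], [-1.21, 2.06], [-1.07, 1.41], [-3.16, 2.05], [-2.99, -0.16], [-3.1, 3.1]. Speed limits (rad/s): [2.79, 2.79, 3.14, 3.14, 3.14, 3.14].

INTERFACE

Orientations are given as a unit quaternion [x, y, z, w].
In Python, from bench import sensors, get_image, camera_params, job_done gives the robot as it stands.
- The arm moves only by the tool servo_tool, never from a script. Its argument "motion" is a list of rows, each an object with "travel": the shift along the tool's x, y, z as a fraction of full scale, a list of three; "rot": the turn, a rotation vector about the tool's x, y, z as a fraction of full scale, a list of three; "hand": the opening, from 0 (shut) to 1 (fully open). In form: [{"travel": [x, y, z], "rot": [wx, wy, wz], "hand": hand}, ...]. A call has 1 to 10 rows; each row shifts and turns the commanded pose from where the row before left it, along the tool's axes as they then stand; what a row does not reach is not made up. Full scale, the value 1, is 25 cm for a shift and 360 degrees for a turn. A row lasts 1/12 s, in which the tool goes at most 41.7 mm and 7.16 degrees, less where a joint would pass 70% of its speed; a pose out of reach is approached as far as the arm can. A call with a number of a shift or a turn outside -1 to 1 is refused whole. A call with a gripper value outside its range is refused whole. The fingers move at their own pace and stop on an object; the grip force is fixed at half the most. Time passes only in rows, so rows that do not move let the fingers close. It gives the time, the measured TCP pose, the force, the opening and the grip force at its end, in the units of the state.
- sensors.read_state(): the state, without advancing time (a new reading comes with each control period).
- get_image(name): name is "scene" or "top" or "wrist"; returns (picture, depth): 480x640x3 uint8, red, green, blue; 480x640 float32, mm along the optical axis (not along the pixel's ray), 0 where there is no reading.
- camera_params(name): a dict with "camera_matrix" (3x3 intrinsics, pixels), "R" (3x3) and "t" (3): a world point X has camera coordinates R X + t; the wrist camera has in their place "mount" (4x4, takes a point from camera to tool coordinates, whose origin is the TCP and whose axes are the flange's). Camera axes: x right, y down, z forward; pixel columns grow to the right and rows downward; lengths in mm; the calibration is good to about 2 mm. A picture is of the moment at which its call begins: read the wrist's pose just before it. camera_params takes no time and is no camera call.
- job_done(): hands the job in; it is judged then, once.
The state is a dict: "clock": time; "joints": joint angles; "joint_vel": joint speeds; "joint_efforts": joint torques, N m; "position": TCP position; "ee_rot": TCP orientation; "contact_force": force on the tool from outside, world axes, zero at the start; "wrist_torque": the same for the moment, N m; "gripper_width": finger opening in mm; "grasp_force": force on a finger pad.
Only numpy, scipy, OpenCV 4.12 (cv2) and the standard library are available. Lean on these libraries where they do the work, as an engineer would, in place of code of your own. Each camera call takes 0.05 s, during which the arm holds its last target. There are 200 camera calls.

## Working session

There is one attempt and no reset: what is moved stays moved. The work goes in short steps, Python scripts to look and compute and a tool call to move; the robot and the scene stay as the last step left them, time stands still between calls to the robot, and variables do not carry over. Pictures are saved under pics/ and viewed, at most 10 in all, crops included, and the job is handed in when it is done.

Besides the shell and the picture viewer there is one more tool, called after ">>>" as name(argument=value, ...), one argument or row to a line, values as JSON. servo_tool: Moves the arm, as the interface text tells. Its arguments: {"type":"object","properties":{"motion":{"type":"array"}},"required":["motion"]}

```bash
mkdir -p pics; ls
python3 - <<'E'
from bench import sensors,get_image,camera_params
import numpy as np,cv2
print(sensors.read_state())
for n in("scene","top"):
    im,d=get_image(n);p=camera_params(n);np.savez(f"{n}.npz",im=im,d=d,K=p["camera_matrix"],R=p["R"],t=p["t"])
    cv2.imwrite(f"pics/{n}0.png",im[:,:,::-1]);print(n,p)
print(camera_params("wrist"))
E
```

```text
pics
{'clock': 0.0, 'joints': array([-8.53403075e-01,  3.85572390e-01,  6.63562627e-03, -4.87306177e-04,
       -1.19400854e+00, -2.58589539e-01]), 'joint_vel': array([ 1.05988722e-03, -1.13548532e-03, -1.03718239e-03, -7.84404859e-05,
        9.70992232e-04, -8.36492378e-05]), 'joint_efforts': array([ 3.51107228e-04, -3.92285979e+01,  1.88404495e+01,  4.18626890e+00,
       -4.67028294e-03, -2.12490488e-05]), 'position': array([ 276.54947494, -559.83954539,  230.21760045]), 'ee_rot': array([-2.27307416e-01,  9.73822434e-01,  1.05524950e-03, -3.03746231e-04]), 'contact_force': array([-0.62989244,  0.25617809,  0.84876662]), 'wrist_torque': array([-0.01305361,  0.00193574, -0.07278344]), 'grasp_force': 0.0, 'gripper_width': 85.47208940596879}
scene {'camera_matrix': array([[560.21725829,   0.        , 316.30466397],
       [  0.        , 560.21725829, 235.81004794],
       [  0.        ,   0.        ,   1.        ]]), 'R': array([[ 0.2103338 ,  0.97762106,  0.00409452],
       [ 0.7643494 , -0.16183455, -0.6241631 ],
       [-0.60953235,  0.13441224, -0.78128335]]), 't': array([-125.6
[... 251 characters left out ...]
0449, -0.01328186],
       [-0.98632964, -0.00158112, -0.16477662],
       [ 0.16473988,  0.01373003, -0.98624148]]), 't': array([  11.32303313,  637.82924998, 1444.32965397])}
{'camera_matrix': array([[344.29529173,   0.        , 320.57884164],
       [  0.        , 344.29529173, 239.50465377],
       [  0.        ,   0.        ,   1.        ]]), 'mount': array([[ 6.40600440e-04, -9.61216874e-01, -2.75792875e-01,
         7.10963286e+01],
       [ 9.99999707e-01,  4.99881311e-04,  5.80529500e-04,
         7.59083327e-01],
       [-4.20151047e-04, -2.75793166e-01,  9.61216913e-01,
        -1.42205300e+02],
       [ 0.00000000e+00,  0.00000000e+00,  0.00000000e+00,
         1.00000000e+00]])}
```

View pics/top0.png

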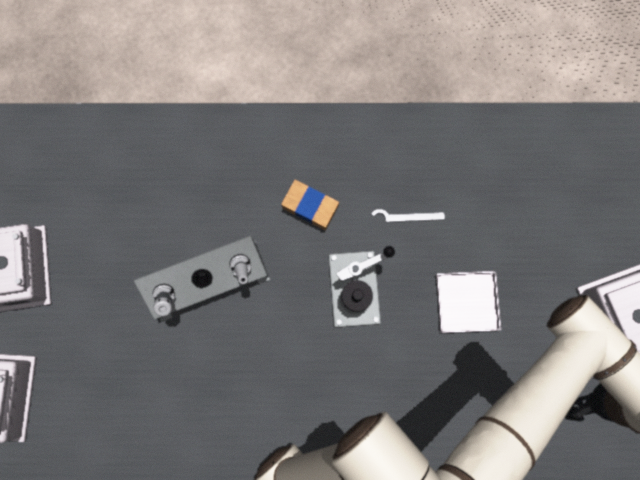

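View pics/scene0.png

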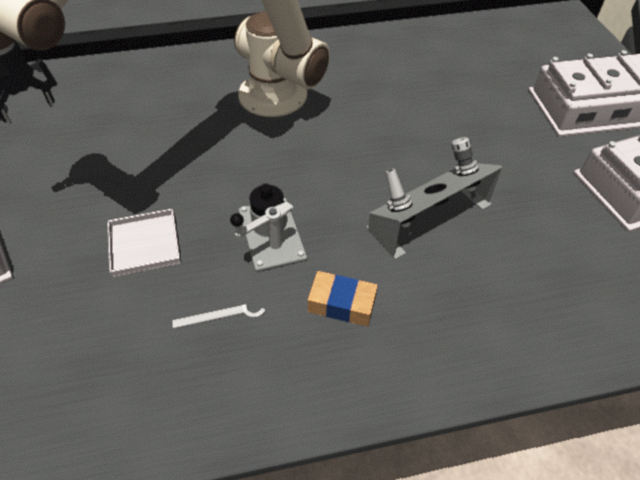

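Top view: stand at about (355,295) with the cap on it, open clamp knob at (389,251), tray (468,302), rack's empty pocket (201,278). The chuck with the nut is in the left (+y) pocket at about (163,300), and the shrink holder at (240,268). The scene view agrees, with the nut at (461,150).

```bash
cat > h.py <<'E'
import numpy as np,cv2
from scipy.spatial.transform import Rotation as Ro
def load(n):
    f=np.load(n+".npz");return f
def ray(f,u,v,z):
    K,R,t=f["K"],f["R"],f["t"];C=-R.T@t;d=R.T@np.linalg.inv(K)@[u,v,1];return C+d*(z-C[2])/d[2]
def cloud(f):
    v,u=np.mgrid[:480,:640];d=f["d"].astype(float);K=f["K"]
    P=np.stack([(u-K[0,2])/K[0,0]*d,(v-K[1,2])/K[1,1]*d,d],-1)
    return (P-f["t"])@f["R"]
E
python3 - <<'E'
from h import *
np.set_printoptions(precision=1,suppress=True)
f=load("top");P=cloud(f);im=f["im"].astype(int)
# tray: bright region
hsv=cv2.cvtColor(f["im"],cv2.COLOR_RGB2HSV)
def rect(mask,name,z):
    c=max(cv2.findContours(mask.astype(np.uint8),0,1)[0],key=cv2.contourArea)
    q=np.array([ray(f,*p[0],z)[:2] for p in c],np.float32);r=cv2.minAreaRect(q);print(name,r,cv2.boxPoints(r).ravel())
u=np.arange(640)[None,:];v=np.arange(480)[:,None]
rect((im.min(2)>170)&(u>420)&(u<515)&(v>255)&(v<345),"tray",3)
m=(P[...,2]>7)&(P[...,2]<24)&(u>315)&(u<400)&(v>240)&(v<340);rect(cv2.morphologyEx(m.astype(np.uint8),cv2.MORPH_CLOSE,np.ones((25,25))),"stand",14)
m=(P[...,2]>55)&(u>125)&(u<280)&(v>230)&(v<330);rect(m,"rack~",95)
m=(im.max(2)<45)&(u>185)&(u<218)&(v>262)&(v<295);c=np.argwhere(m).mean(0);print("mouth px",c,ray(f,c[1],c[0],95))
m=(im.max(2)<40)&(u>382)&(u<398)&(v>243)&(v<260);c=np.argwhere(m).mean(0);print("knob",c,ray(f,c[1],c[0],160))
for (a,b) in [(355,285),(357,296),(389,251),(163,295),(202,278)]:print(a,b,P[b,a])
for n,cc,z in(("cap knob",(357,296),149),):print(n,ray(f,*cc,z))
# nearby cloud of knob top
m=(u>330)&(u<380)&(v>270)&(v<320)&(P[...,2]>142)&(P[...,2]<165);print("capknob top",m.sum(),np.median(P[m],0))
m=(u>335)&(u<378)&(v>272)&(v<320)&(P[...,2]>101)&(P[...,2]<113);q=P[m][:,:2].astype(np.float32);print("cap top",m.sum(),cv2.minEnclosingCircle(q))
big=cv2.resize(f["im"][220:340,120:400],None,fx=2.8,fy=2.8,interpolation=2);cv2.imwrite("pics/crop1.png",big[:,:,::-1])
# rack plate plane from depth
m=(u>130)&(u<270)&(v>235)&(v<325)&(P[...,2]>60);Q=P[m]
g=np.random.default_rng(0);best=0
for _ in range(500):
    a=Q[g.choice(len(Q),3,False)];n=np.cross(a[1]-a[0],a[2]-a[0])
    if np.linalg.norm(n)<1:continue
    n/=np.linalg.norm(n);i=abs((Q-a[0])@n)<3
    if i.sum()>best:best=i.sum();I=i
A=Q[I];c=A.mean(0);n=np.linalg.svd(A-c,full_matrices=False)[2][2];n*=np.sign(n[2]);print("plane",best,len(Q),c,n,"tilt",np.degrees(np.arccos(n[2])),"yaw",np.arctan2(-n[1],-n[0]))
E
```

```text
tray ((490.1265563964844, -381.0801086425781), (152.66458129882812, 145.78842163085938), 2.319211721420288) [ 410.9 -311.3  416.8 -457.   569.3 -450.8  563.4 -305.2]
stand ((519.1650390625, -99.19857788085938), (250.88731384277344, 217.37533569335938), 1.4211537837982178) [ 391.1    6.3  396.5 -211.   647.3 -204.7  641.9   12.6]
rack~ ((538.7974243164062, 294.2940673828125), (110.64856719970703, 310.62347412109375), 21.546600341796875) [430.3 418.4 544.4 129.5 647.3 170.2 533.2 459.1]
mouth px [278.  201.5] [538.6 291.   95. ]
knob [251.5 388.5] [ 595.6 -162.4  160. ]
355 285 [521.6 -85.9 103.7]
357 296 [492.3 -88.5 138.7]
389 251 [ 594.4 -161.6  176.5]
163 295 [493.2 371.3 141.5]
202 278 [541.7 295.8  65.3]
cap knob [491.6 -87.9 149. ]
capknob top 2 [492.  -89.5 142.8]
cap top 650 ((501.6317138671875, -90.27519989013672), 43.4268798828125)
plane 2959 5239 [545.  291.9  96. ] [-0.5 -0.2  0.8] tilt 34.768135873371335 yaw 0.3666214586967821
```

View pics/crop1.png

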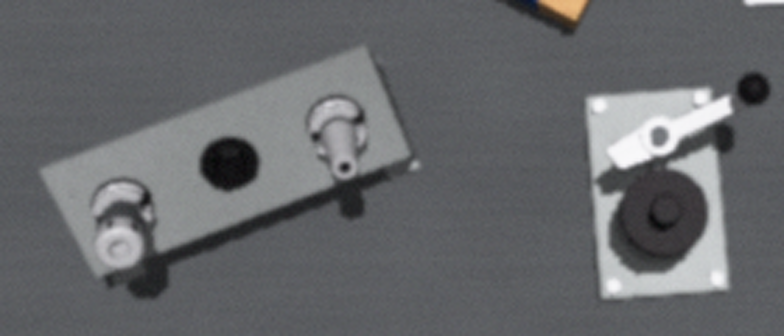

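Crop: the stand plate's corners are at crop px (586,97), (711,88), (729,288) and (602,298). The pivot is at (657,137), the cap top centre at (664,213) and the cap knob top at (666,209). The nutted chuck is at the left, with its nut top at (120,248).

```bash
cat >> h.py <<'E'
def down(yaw,tilt=0,tyaw=0):
    """tool y = world y turned by yaw, z down; then leaned: tool z = away from tyaw's -x lean"""
    B=np.array([[-1,0,0],[0,1,0],[0,0,-1.]]).T
    R=Ro.from_euler("z",yaw)
    if tilt: R=R*Ro.from_euler("y",-tilt)
    return R*Ro.from_matrix(B)
def plan(p,R,n,hand,st=None,show=True):
    """rows (equal travel/turn, straight in world) from measured pose to TCP p, rotation R"""
    from bench import sensors
    s=st or sensors.read_state();p0=np.array(s["position"]);R0=Ro.from_quat(s["ee_rot"])
    w=(R0.inv()*R).as_rotvec();out=[]
    print("dist",np.linalg.norm(p-p0).round(1),"ang",np.degrees(np.linalg.norm(w)).round(1))
    for i in range(n):
        Ri=R0*Ro.from_rotvec(w*i/n);t=Ri.inv().apply(np.array(p)-p0)/n/250
        out.append('{"travel":%s,"rot":%s,"hand":%g}'%(t.round(4).tolist(),(w/n/2/np.pi).round(5).tolist(),hand))
    print("["+",".join(out)+"]")
E
python3 - <<'E'
from h import *
np.set_printoptions(precision=1,suppress=True)
f=load("top")
c=lambda a,b,z:ray(f,120+(a+.5)/2.8-.5,220+(b+.5)/2.8-.5,z)
q=[c(*k,14)[:2] for k in((586,97),(711,88),(729,288),(602,298))]
print(q)
for i in range(4):print(np.linalg.norm(q[i]-q[i-1]))
ax=(q[0]+q[1]-q[2]-q[3]);yaw=np.arctan2(ax[1],ax[0]);x=ax/np.linalg.norm(ax);ctr=np.mean(q,0)
print("yaw",yaw,"origin",ctr-25*x)
print("cap",c(664,213,107),c(666,209,137),"pivot",c(657,137,122)-np.r_[64*x,0],c(657,137,122))
print("nut top",c(120,248,95+77*.819),"mouth",c(229,163,95))
O=ctr-25*x
plan(np.array([492,-92,230]),down(yaw),8,0.7)
E
```

```text
[array([609.8, -23.6]), array([ 618.5, -140. ]), array([ 433.8, -154.1]), array([424.4, -38.1])]
185.96250816807427
116.78173083831345
185.16948162908727
116.33881445211487
yaw 0.0772832390946726 origin [496.7 -90.9]
cap [495.2 -89.9 107. ] [496.4 -89.9 137. ] pivot [495.7 -88.5 122. ] [559.5 -83.6 122. ]
nut top [461.1 366.5 158.1] mouth [538.9 291.   95. ]
dist 515.1 ang 21.8
[{"travel":[-0.2002, 0.1621, 0.0004],"rot":[4e-05, -1e-05, 0.00759],"hand":0.7},{"travel":[-0.1922, 0.1714, 0.0004],"rot":[4e-05, -1e-05, 0.00759],"hand":0.7},{"travel":[-0.1838, 0.1804, 0.0004],"rot":[4e-05, -1e-05, 0.00759],"hand":0.7},{"travel":[-0.175, 0.1889, 0.0004],"rot":[4e-05, -1e-05, 0.00759],"hand":0.7},{"travel":[-0.1658, 0.1971, 0.0003],"rot":[4e-05, -1e-05, 0.00759],"hand":0.7},{"travel":[-0.1562, 0.2048, 0.0003],"rot":[4e-05, -1e-05, 0.00759],"hand":0.7},{"travel":[-0.1463, 0.212, 0.0002],"rot":[4e-05, -1e-05, 0.00759],"hand":0.7},{"travel":[-0.136, 0.2187, 0.0002],"rot":[4e-05, -1e-05, 0.00759],"hand":0.7}]
```

>>> servo_tool(
  motion=[
    {"travel": [-0.125,0.1,0],"rot": [0,0,0.005],"hand": 0.7},
    {"travel": [-0.122,0.105,0],"rot": [0,0,0.005],"hand": 0.7},
    {"travel": [-0.12,0.107,0],"rot": [0,0,0.005],"hand": 0.7},
    {"travel": [-0.116,0.11,0],"rot": [0,0,0.005],"hand": 0.7},
    {"travel": [-0.113,0.114,0],"rot": [0,0,0.005],"hand": 0.7},
    {"travel": [-0.11,0.118,0],"rot": [0,0,0.005],"hand": 0.7},
    {"travel": [-0.106,0.12,0],"rot": [0,0,0.005],"hand": 0.7},
    {"travel": [-0.103,0.124,0],"rot": [0,0,0.005],"hand": 0.7},
    {"travel": [-0.1,0.127,0],"rot": [0,0,0.005],"hand": 0.7},
    {"travel": [-0.096,0.13,0],"rot": [0,0,0.005],"hand": 0.7},
  ],
)

```text
clock: 0.93
position: [451.4, -196.1, 231.2]
ee_rot: [-0.071, 0.997, 0.0, -0.0]
contact_force: [0.8, -0.7, -0.5]
gripper_width: 59.8
grasp_force: 0.0
```

Run:
```python
from h import *
plan(np.array([496,-90,190]),down(.077),5,0.6)
```

```text
dist 122.3 ang 3.8
[{"travel":[-0.0475, 0.079, 0.033],"rot":[1e-05, -1e-05, 0.0021],"hand":0.6},{"travel":[-0.0464, 0.0796, 0.033],"rot":[1e-05, -1e-05, 0.0021],"hand":0.6},{"travel":[-0.0454, 0.0802, 0.033],"rot":[1e-05, -1e-05, 0.0021],"hand":0.6},{"travel":[-0.0443, 0.0808, 0.033],"rot":[1e-05, -1e-05, 0.0021],"hand":0.6},{"travel":[-0.0432, 0.0814, 0.033],"rot":[1e-05, -1e-05, 0.0021],"hand":0.6}]
```

>>> servo_tool(
  motion=[
    {"travel": [-0.0475,0.079,0],"rot": [0,0,0.002],"hand": 0.6},
    {"travel": [-0.0464,0.08,0.03],"rot": [0,0,0.002],"hand": 0.6},
    {"travel": [-0.0454,0.08,0.04],"rot": [0,0,0.002],"hand": 0.6},
    {"travel": [-0.0443,0.08,0.045],"rot": [0,0,0.002],"hand": 0.6},
    {"travel": [-0.0432,0.08,0.045],"rot": [0,0,0.002],"hand": 0.6},
    {"travel": [0,0,0],"rot": [0,0,0],"hand": 0.6},
    {"travel": [0,0,0],"rot": [0,0,0],"hand": 0.6},
  ],
)

```text
clock: 1.52
position: [495.3, -91.5, 190.4]
ee_rot: [-0.042, 0.999, -0.0, -0.001]
contact_force: [0.4, -0.1, 0.2]
gripper_width: 51.2
grasp_force: 0.0
```

```bash
cat >> h.py <<'E'
def wrist(name):
    from bench import sensors,get_image,camera_params
    s=sensors.read_state();im,d=get_image("wrist");p=camera_params("wrist")
    T=np.eye(4);T[:3,:3]=Ro.from_quat(s["ee_rot"]).as_matrix();T[:3,3]=s["position"]
    M=T@p["mount"];R=M[:3,:3].T;np.savez(name+".npz",im=im,d=d,K=p["camera_matrix"],R=R,t=-R@M[:3,3])
    cv2.imwrite(f"pics/{name}.png",im[:,:,::-1]);return s,load(name)
E
python3 - <<'E'
from h import *
s,f=wrist("w1");P=cloud(f);print(s["position"].round(1),s["ee_rot"].round(4))
for lo,hi in((130,142),(103,111)):
    m=(P[...,2]>lo)&(P[...,2]<hi)&(np.hypot(P[...,0]-496,P[...,1]+90)<45);print(m.sum(),cv2.minEnclosingCircle(P[m][:,:2].astype(np.float32)) if m.any() else 0, np.median(P[m],0))
E
```

```text
[495.3 -91.5 190.4] [-4.200e-02  9.991e-01 -1.000e-04 -1.200e-03]
1427 ((494.1418762207031, -89.81255340576172), 13.204389572143555) [492.71585376 -89.92707727 136.33826299]
7434 ((494.273193359375, -89.76216125488281), 38.16740798950195) [487.45716089 -90.66526598 106.48736744]
```

View pics/w1.png

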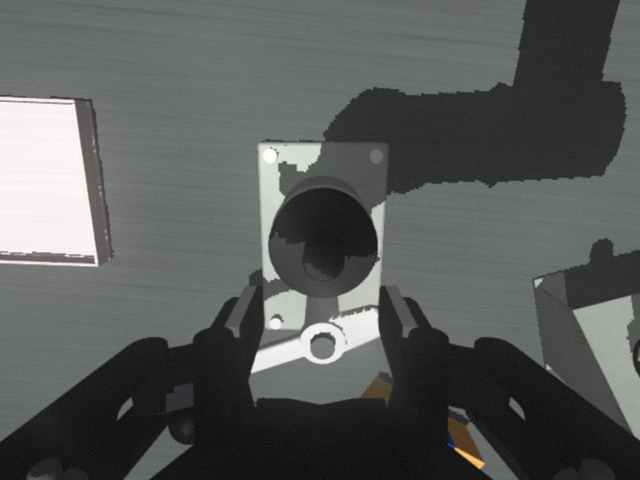

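Wrist view: the cap knob is centred at about (322,262) between the fingers. Depth puts the cap axis at (494.2, -89.8) with top at 136 and rim top at 106.5, which agrees with the sizes given.

>>> servo_tool(
  motion=[
    {"travel": [0.0044,0.0068,0.07],"rot": [0,0,0],"hand": 0.6},
    {"travel": [0,0,0.1],"rot": [0,0,0],"hand": 0.6},
    {"travel": [0,0,0.08],"rot": [0,0,0],"hand": 0.6},
    {"travel": [0,0,0.05],"rot": [0,0,0],"hand": 0.6},
    {"travel": [0,0,0.015],"rot": [0,0,0],"hand": 0.6},
    {"travel": [0,0,0],"rot": [0,0,0],"hand": 0.3},
    {"travel": [0,0,0],"rot": [0,0,0],"hand": 0.1},
    {"travel": [0,0,0],"rot": [0,0,0],"hand": 0.1},
    {"travel": [0,0,0],"rot": [0,0,0],"hand": 0.1},
    {"travel": [0,0,0],"rot": [0,0,0],"hand": 0.1},
  ],
)

```text
clock: 2.4
position: [495.3, -90.9, 113.9]
ee_rot: [-0.041, 0.999, -0.0, 0.001]
contact_force: [-0.3, 0.0, 3.1]
gripper_width: 24.1
grasp_force: 59.0
```

>>> servo_tool(
  motion=[
    {"travel": [0,0,0],"rot": [0,0,0],"hand": 0.1},
    {"travel": [0,0,0],"rot": [0,0,0],"hand": 0.1},
    {"travel": [0,0,-0.04],"rot": [0,0,0],"hand": 0.1},
    {"travel": [0,0,-0.08],"rot": [0,0,0],"hand": 0.1},
    {"travel": [0,0,-0.08],"rot": [0,0,0],"hand": 0.1},
    {"travel": [0,0,-0.06],"rot": [0,0,0],"hand": 0.1},
  ],
)

```text
clock: 2.9
position: [494.4, -90.6, 178.6]
ee_rot: [-0.041, 0.999, 0.0, 0.0]
contact_force: [0.2, 0.1, -0.5]
gripper_width: 24.1
grasp_force: 59.0
```

Run:
```python
from h import *
plan(np.array([490,-381,175]),down(.06),10,0.1)
```

```text
dist 290.5 ang 1.3
[{"travel":[0.0113, -0.1156, 0.0014],"rot":[0.0, 1e-05, 0.00035],"hand":0.1},{"travel":[0.011, -0.1157, 0.0014],"rot":[0.0, 1e-05, 0.00035],"hand":0.1},{"travel":[0.0107, -0.1157, 0.0014],"rot":[0.0, 1e-05, 0.00035],"hand":0.1},{"travel":[0.0105, -0.1157, 0.0014],"rot":[0.0, 1e-05, 0.00035],"hand":0.1},{"travel":[0.0102, -0.1157, 0.0014],"rot":[0.0, 1e-05, 0.00035],"hand":0.1},{"travel":[0.01, -0.1158, 0.0014],"rot":[0.0, 1e-05, 0.00035],"hand":0.1},{"travel":[0.0097, -0.1158, 0.0014],"rot":[0.0, 1e-05, 0.00035],"hand":0.1},{"travel":[0.0095, -0.1158, 0.0014],"rot":[0.0, 1e-05, 0.00035],"hand":0.1},{"travel":[0.0092, -0.1158, 0.0014],"rot":[0.0, 1e-05, 0.00035],"hand":0.1},{"travel":[0.009, -0.1158, 0.0014],"rot":[0.0, 1e-05, 0.00035],"hand":0.1}]
```

>>> servo_tool(
  motion=[
    {"travel": [0.01,-0.08,0],"rot": [0,0,0],"hand": 0.1},
    {"travel": [0.01,-0.13,0],"rot": [0,0,0],"hand": 0.1},
    {"travel": [0.01,-0.14,0],"rot": [0,0,0],"hand": 0.1},
    {"travel": [0.01,-0.14,0],"rot": [0,0,0],"hand": 0.1},
    {"travel": [0.01,-0.14,0],"rot": [0,0,0],"hand": 0.1},
    {"travel": [0.01,-0.14,0],"rot": [0,0,0],"hand": 0.1},
    {"travel": [0.012,-0.14,0.02],"rot": [0,0,0],"hand": 0.1},
    {"travel": [0.014,-0.13,0.06],"rot": [0,0,0],"hand": 0.1},
    {"travel": [0.014,-0.115,0.1],"rot": [0,0,0],"hand": 0.1},
    {"travel": [0,0,0.12],"rot": [0,0,0],"hand": 0.1},
  ],
)

```text
clock: 3.73
position: [493.7, -385.5, 102.6]
ee_rot: [-0.039, 0.999, -0.001, 0.002]
contact_force: [1.1, -0.0, -0.5]
gripper_width: 24.3
grasp_force: 59.2
```

>>> servo_tool(
  motion=[
    {"travel": [0,0,0.12],"rot": [0,0,0],"hand": 0.1},
    {"travel": [0,0,0.06],"rot": [0,0,0],"hand": 0.1},
    {"travel": [0,0,0],"rot": [0,0,0],"hand": 0.1},
    {"travel": [0,0,0],"rot": [0,0,0],"hand": 0.1},
  ],
)

```text
clock: 4.07
position: [492.6, -380.3, 56.5]
ee_rot: [-0.041, 0.999, 0.001, -0.001]
contact_force: [1.3, -0.4, 0.2]
gripper_width: 23.8
grasp_force: 59.1
```

Run:
```python
from h import *
s,f=wrist("w2");P=cloud(f);print(s["position"].round(1))
p=s["position"]
m=(P[...,2]>p[2]-110)&(P[...,2]<p[2]+5)&(np.hypot(P[...,0]-p[0],P[...,1]-p[1])<45)
print(m.sum(),np.histogram(P[m][:,2]-p[2],bins=11))
```

```text
[ 492.6 -380.3   56.5]
14036 (array([2785,    0,    0,   12,  190,  229,  237,  259, 9613,  499,  212]), array([-56.58570904, -50.98715857, -45.38860811, -39.79005765,
       -34.19150719, -28.59295672, -22.99440626, -17.3958558 ,
       -11.79730534,  -6.19875488,  -0.60020441,   4.99834605]))
```

View pics/w2.png

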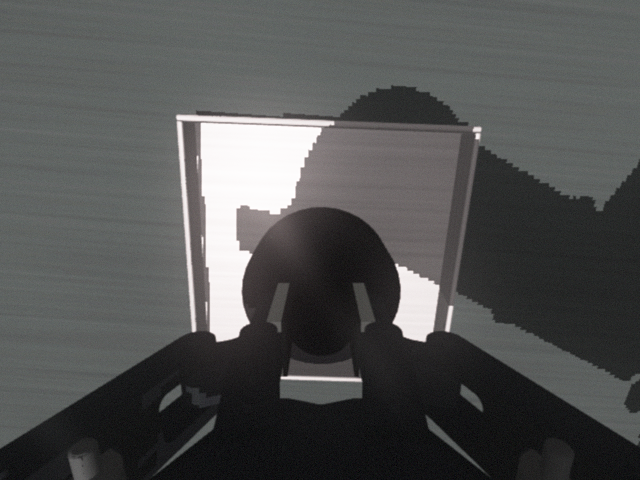

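The cap is held level over the tray. Its top is about 7 mm below the TCP, so the rim is about 20 mm above the tray floor.

>>> servo_tool(
  motion=[
    {"travel": [0.006,0,0.03],"rot": [0,0,0],"hand": 0.1},
    {"travel": [0,0,0.025],"rot": [0,0,0],"hand": 0.1},
    {"travel": [0,0,0.012],"rot": [0,0,0],"hand": 0.1},
    {"travel": [0,0,0.006],"rot": [0,0,0],"hand": 0.1},
    {"travel": [0,0,0.003],"rot": [0,0,0],"hand": 0.1},
    {"travel": [0,0,0],"rot": [0,0,0],"hand": 0.1},
    {"travel": [0,0,0],"rot": [0,0,0],"hand": 0.1},
  ],
)

```text
clock: 4.7
position: [491.8, -380.7, 38.8]
ee_rot: [-0.041, 0.999, -0.0, 0.0]
contact_force: [0.4, -0.5, -0.8]
gripper_width: 24.3
grasp_force: 59.1
```

>>> servo_tool(
  motion=[
    {"travel": [0,0,0.004],"rot": [0,0,0],"hand": 0.1},
    {"travel": [0,0,0.004],"rot": [0,0,0],"hand": 0.1},
    {"travel": [0,0,0.002],"rot": [0,0,0],"hand": 0.1},
    {"travel": [0,0,0],"rot": [0,0,0],"hand": 0.1},
  ],
)

```text
clock: 5.03
position: [491.7, -380.8, 36.9]
ee_rot: [-0.041, 0.999, -0.0, 0.0]
contact_force: [-0.3, 1.5, 4.6]
gripper_width: 23.9
grasp_force: 59.8
```

>>> servo_tool(
  motion=[
    {"travel": [0,0,0],"rot": [0,0,0],"hand": 0.5},
    {"travel": [0,0,0],"rot": [0,0,0],"hand": 0.6},
    {"travel": [0,0,0],"rot": [0,0,0],"hand": 0.6},
    {"travel": [0,0,-0.03],"rot": [0,0,0],"hand": 0.6},
    {"travel": [0,0,-0.08],"rot": [0,0,0],"hand": 0.6},
    {"travel": [0,0,-0.14],"rot": [0,0,0],"hand": 0.6},
    {"travel": [0,0,-0.16],"rot": [0,0,0],"hand": 0.6},
    {"travel": [0,0,-0.16],"rot": [0,0,0],"hand": 0.6},
    {"travel": [0,0,-0.16],"rot": [0,0,0],"hand": 0.6},
    {"travel": [0,0.06,-0.06],"rot": [0,0,0],"hand": 0.6},
  ],
)

```text
clock: 5.87
position: [492.5, -368.8, 241.0]
ee_rot: [-0.04, 0.999, -0.004, 0.005]
contact_force: [0.4, -0.2, 1.3]
gripper_width: 52.1
grasp_force: 0.0
```

Run:
```python
from h import *
plan(np.array([435,357,235]),down(.367,np.radians(35)),20,0.85)
```

```text
dist 728.1 ang 38.1
[{"travel":[-0.0003, 0.1456, 0.0],"rot":[-0.00077, -0.00476, -0.00218],"hand":0.85},{"travel":[-0.0022, 0.1456, 0.0008],"rot":[-0.00077, -0.00476, -0.00218],"hand":0.85},{"travel":[-0.0042, 0.1455, 0.0016],"rot":[-0.00077, -0.00476, -0.00218],"hand":0.85},{"travel":[-0.0061, 0.1455, 0.0024],"rot":[-0.00077, -0.00476, -0.00218],"hand":0.85},{"travel":[-0.008, 0.1454, 0.0033],"rot":[-0.00077, -0.00476, -0.00218],"hand":0.85},{"travel":[-0.0099, 0.1452, 0.0043],"rot":[-0.00077, -0.00476, -0.00218],"hand":0.85},{"travel":[-0.0118, 0.145, 0.0053],"rot":[-0.00077, -0.00476, -0.00218],"hand":0.85},{"travel":[-0.0136, 0.1448, 0.0064],"rot":[-0.00077, -0.00476, -0.00218],"hand":0.85},{"travel":[-0.0154, 0.1446, 0.0075],"rot":[-0.00077, -0.00476, -0.00218],"hand":0.85},{"travel":[-0.0171, 0.1443, 0.0087],"rot":[-0.00077, -0.00476, -0.00218],"hand":0.85},{"travel":[-0.0188, 0.1441, 0.01],"rot":[-0.00077, -0.00476, -0.00218],"hand":0.85},{"travel":[-0.0204, 0.1437, 0.0112],"rot":[-0.00077, -0.00476, -0.00218],"hand":0.85},{"travel":[-0.0221, 0.1434, 0.0126],"rot":[-0.00077, -0.00476, -0.00218],"hand":0.85},{"travel":[-0.0236, 0.143, 0.0139],"rot":[-0.00077, -0.00476, -0.00218],"hand":0.85},{"travel":[-0.0251, 0.1426, 0.0154],"rot":[-0.00077, -0.00476, -0.00218],"hand":0.85},{"travel":[-0.0266, 0.1422, 0.0168],"rot":[-0.00077, -0.00476, -0.00218],"hand":0.85},{"travel":[-0.028, 0.1417, 0.0183],"rot":[-0.00077, -0.00476, -0.00218],"hand":0.85},{"travel":[-0.0294, 0.1412, 0.0199],"rot":[-0.00077, -0.00476, -0.00218],"hand":0.85},{"travel":[-0.0307, 0.1407, 0.0214],"rot":[-0.00077, -0.00476, -0.00218],"hand":0.85},{"travel":[-0.032, 0.1402, 0.0231],"rot":[-0.00077, -0.00476, -0.00218],"hand":0.85}]
```

>>> servo_tool(
  motion=[
    {"travel": [0.005,0.15,0],"rot": [0,0,0],"hand": 0.85},
    {"travel": [0.01,0.16,0],"rot": [0,0,0],"hand": 0.85},
    {"travel": [0.01,0.16,0],"rot": [0,0,0],"hand": 0.85},
    {"travel": [0.01,0.16,0],"rot": [0,0,0],"hand": 0.85},
    {"travel": [0.01,0.16,0],"rot": [0,0,0],"hand": 0.85},
    {"travel": [0.01,0.16,0],"rot": [0,0,0],"hand": 0.85},
    {"travel": [0.01,0.12,0],"rot": [0,0,0],"hand": 0.85},
    {"travel": [0,0,0],"rot": [0,0,0],"hand": 0.85},
    {"travel": [0,0,0],"rot": [0,0,0],"hand": 0.85},
    {"travel": [0,0,0],"rot": [0,0,0],"hand": 0.85},
  ],
)

```text
clock: 6.7
position: [452.5, -100.5, 234.1]
ee_rot: [-0.041, 0.999, -0.0, 0.0]
contact_force: [0.6, 0.3, 1.0]
gripper_width: 72.4
grasp_force: 0.0
```

Run:
```python
from h import *
s,f=wrist("w3");P=cloud(f);print(s["position"].round(1),s["ee_rot"].round(4),s["joint_vel"].round(3))
m=(P[...,2]>88)&(P[...,2]<96)&(np.hypot(P[...,0]-494,P[...,1]+90)<45);q=P[m]
print(m.sum(),cv2.minEnclosingCircle(q[:,:2].astype(np.float32)),np.median(q[:,2]))
m=(P[...,2]>97.5)&(P[...,2]<104)&(np.hypot(P[...,0]-494,P[...,1]+90)<34);q=P[m];print("keys",m.sum())
for sg in(1,-1):
    k=q[(q[:,1]+90)*sg>0];print(len(k),k.mean(0).round(1), (k.min(0)+k.max(0))/2)
h=np.hypot(P[...,0]-559,P[...,1]+84)
m=(P[...,2]>114)&(P[...,2]<130)&(h<14);print("pivot",np.median(P[m],0))
m=(P[...,2]>11)&(P[...,2]<17)&(np.hypot(P[...,0]-520,P[...,1]+90)<130);r=cv2.minAreaRect(P[m][:,:2].astype(np.float32));print("plate",r)
plan(np.array([435,357,235]),down(.367,np.radians(35)),10,0.85)
cv2.imwrite("pics/w3c.png",cv2.resize(f["im"][130:400,170:470],None,fx=2,fy=2)[:,:,::-1])
```

```text
[ 452.5 -100.5  234.1] [-4.120e-02  9.992e-01 -1.000e-04  5.000e-04] [-0.026  0.014  0.004 -0.003 -0.001 -0.002]
2628 ((494.0555419921875, -89.72941589355469), 32.2857551574707) 91.36787031932454
keys 296
150 [491.9 -67.5  99.7] [492.15917635 -67.18326461  99.69513797]
146 [ 494.6 -112.2   99.7] [ 495.34676376 -112.14338596   99.66351015]
pivot [556.12193083 -84.40960402 124.15310293]
plate ((518.4976806640625, -87.90666961669922), (188.55397033691406, 118.96136474609375), 4.61464262008667)
dist 458.3 ang 38.5
[{"travel":[-0.0079, 0.1831, -0.0005],"rot":[-0.00139, -0.00965, -0.0044],"hand":0.85},{"travel":[-0.0129, 0.1828, 0.0017],"rot":[-0.00139, -0.00965, -0.0044],"hand":0.85},{"travel":[-0.0178, 0.1824, 0.0043],"rot":[-0.00139, -0.00965, -0.0044],"hand":0.85},{"travel":[-0.0225, 0.1818, 0.0071],"rot":[-0.00139, -0.00965, -0.0044],"hand":0.85},{"travel":[-0.027, 0.181, 0.0102],"rot":[-0.00139, -0.00965, -0.0044],"hand":0.85},{"travel":[-0.0313, 0.1801, 0.0135],"rot":[-0.00139, -0.00965, -0.0044],"hand":0.85},{"travel":[-0.0353, 0.1791, 0.0171],"rot":[-0.00139, -0.00965, -0.0044],"hand":0.85},{"travel":[-0.0391, 0.1779, 0.0209],"rot":[-0.00139, -0.00965, -0.0044],"hand":0.85},{"travel":[-0.0426, 0.1765, 0.025],"rot":[-0.00139, -0.00965, -0.0044],"hand":0.85},{"travel":[-0.0458, 0.1751, 0.0292],"rot":[-0.00139, -0.00965, -0.0044],"hand":0.85}]
```

View pics/w3c.png

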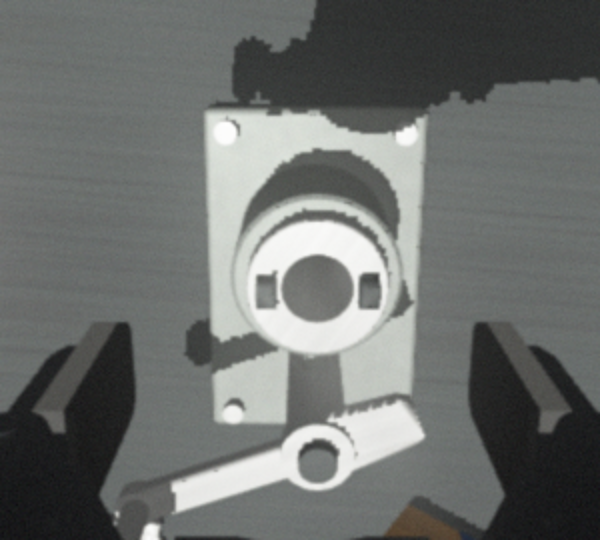

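Crop: the socket is open at about (317,288), with the keys left and right of it at (266,292) and (369,290); the clamp is open. Depth puts the socket at (494.0, -89.7) with yaw about 0.077, consistent with the earlier estimates.

>>> servo_tool(
  motion=[
    {"travel": [-0.007,0.14,0],"rot": [-0.0011,-0.008,-0.0036],"hand": 0.85},
    {"travel": [-0.011,0.15,0.002],"rot": [-0.0011,-0.008,-0.0036],"hand": 0.85},
    {"travel": [-0.015,0.15,0.004],"rot": [-0.0011,-0.008,-0.0036],"hand": 0.85},
    {"travel": [-0.018,0.15,0.006],"rot": [-0.0011,-0.008,-0.0036],"hand": 0.85},
    {"travel": [-0.022,0.15,0.008],"rot": [-0.0011,-0.008,-0.0036],"hand": 0.85},
    {"travel": [-0.025,0.15,0.011],"rot": [-0.0011,-0.008,-0.0036],"hand": 0.85},
    {"travel": [-0.028,0.15,0.014],"rot": [-0.0011,-0.008,-0.0036],"hand": 0.85},
    {"travel": [-0.032,0.149,0.017],"rot": [-0.0011,-0.008,-0.0036],"hand": 0.85},
    {"travel": [-0.035,0.148,0.021],"rot": [-0.0011,-0.008,-0.0036],"hand": 0.85},
    {"travel": [-0.036,0.147,0.024],"rot": [-0.0011,-0.008,-0.0036],"hand": 0.85},
  ],
)

```text
clock: 7.58
position: [445.2, 276.5, 230.6]
ee_rot: [-0.15, 0.956, 0.045, 0.246]
contact_force: [0.6, -1.0, 1.2]
gripper_width: 72.5
grasp_force: 0.0
```

Run:
```python
from h import *
plan(np.array([430,355,225]),down(.367,np.radians(35)),4,0.85)
```

```text
dist 80.2 ang 6.7
[{"travel":[-0.0055, 0.0793, 0.0105],"rot":[-0.00071, -0.00416, -0.002],"hand":0.85},{"travel":[-0.0062, 0.0792, 0.011],"rot":[-0.00071, -0.00416, -0.002],"hand":0.85},{"travel":[-0.0069, 0.079, 0.0115],"rot":[-0.00071, -0.00416, -0.002],"hand":0.85},{"travel":[-0.0076, 0.0789, 0.0121],"rot":[-0.00071, -0.00416, -0.002],"hand":0.85}]
```

>>> servo_tool(
  motion=[
    {"travel": [-0.0055,0.079,0.0105],"rot": [-0.0007,-0.0042,-0.002],"hand": 0.85},
    {"travel": [-0.0062,0.079,0.011],"rot": [-0.0007,-0.0042,-0.002],"hand": 0.85},
    {"travel": [-0.0069,0.079,0.0115],"rot": [-0.0007,-0.0042,-0.002],"hand": 0.85},
    {"travel": [-0.0076,0.079,0.012],"rot": [-0.0007,-0.0042,-0.002],"hand": 0.85},
    {"travel": [0,0,0],"rot": [0,0,0],"hand": 0.85},
    {"travel": [0,0,0],"rot": [0,0,0],"hand": 0.85},
    {"travel": [0,0,0],"rot": [0,0,0],"hand": 0.85},
  ],
)

```text
clock: 8.17
position: [436.2, 348.2, 240.5]
ee_rot: [-0.178, 0.942, 0.052, 0.281]
contact_force: [-0.2, 0.2, -0.3]
gripper_width: 72.7
grasp_force: 0.0
```

Run:
```python
from h import *
np.set_printoptions(precision=3,suppress=True)
s,f=wrist("w4");P=cloud(f);p=s["position"];print(p,s["ee_rot"])
# rack plane & transform
Q=P[(P[...,2]>40)&(P[...,2]<150)&(np.hypot(P[...,0]-520,P[...,1]-340)<150)]
g=np.random.default_rng(0);best=0
for _ in range(600):
    a=Q[g.choice(len(Q),3,False)];n=np.cross(a[1]-a[0],a[2]-a[0]);l=np.linalg.norm(n)
    if l<100:continue
    n/=l;i=abs((Q-a[0])@n)<1.5
    if i.sum()>best:best=i.sum();I=i
A=Q[I];c=A.mean(0);n=np.linalg.svd(A-c,full_matrices=False)[2][2];n*=np.sign(n[2])
print("plane",best,len(Q),c,n,np.degrees(np.arccos(n[2])),"yaw",np.arctan2(-n[1],-n[0]))
# chuck: axis = rack axis ; points in cylinder around expected axis
yaw=.367;ax=down(yaw,np.radians(35)).apply([0,0,-1]);ex=down(yaw,np.radians(35)).apply([-1,0,0]);ey=np.cross(ax,ex)
O=np.array([503,384,95.]);L=np.stack([(P-O)@ex,(P-O)@ey,(P-O)@ax],-1)
for lo,hi in((70,82),(60,70),(14,20),(0,10)):
    m=(L[...,2]>lo)&(L[...,2]<hi)&(np.hypot(L[...,0],L[...,1])<34)
    if m.sum()>10:
        q=L[m];print(lo,hi,m.sum(),cv2.minEnclosingCircle(q[:,:2].astype(np.float32)),np.percentile(q[:,2],[5,50,95,99]))
m=np.hypot(L[...,0],L[...,1])<30;print(np.histogram(L[m][:,2],bins=range(-20,120,5)))
cv2.imwrite("pics/w4c.png",f["im"][:,:,::-1])
```

```text
[436.236 348.211 240.513] [-0.178  0.942  0.052  0.281]
plane 26950 35056 [525.08  313.505  89.609] [-0.532 -0.211  0.82 ] 34.938113917242504 yaw 0.37736039146251915
70 82 2676 ((-4.736763954162598, 1.6060552597045898), 20.39434051513672) [70.754 77.319 78.913 79.459]
60 70 61 ((-13.111274719238281, -0.7380975484848022), 16.035974502563477) [60.943 66.871 69.97  69.988]
14 20 410 ((-4.687266826629639, 1.894413948059082), 24.646120071411133) [17.674 18.782 19.73  19.917]
0 10 210 ((-0.03386058285832405, 0.27225515246391296), 33.72048568725586) [0.052 1.211 6.606 7.765]
(array([   0,    0,    0,  346,  163,   23,    2,  409,   30,    0,    0,
         14,   16,   20,   24,    5,   23,   38,  623, 2052,    1,    0,
          0,    0,    0,    0,    0]), array([-20, -15, -10,  -5,   0,   5,  10,  15,  20,  25,  30,  35,  40,
        45,  50,  55,  60,  65,  70,  75,  80,  85,  90,  95, 100, 105,
       110, 115]))
```

View pics/w4c.png

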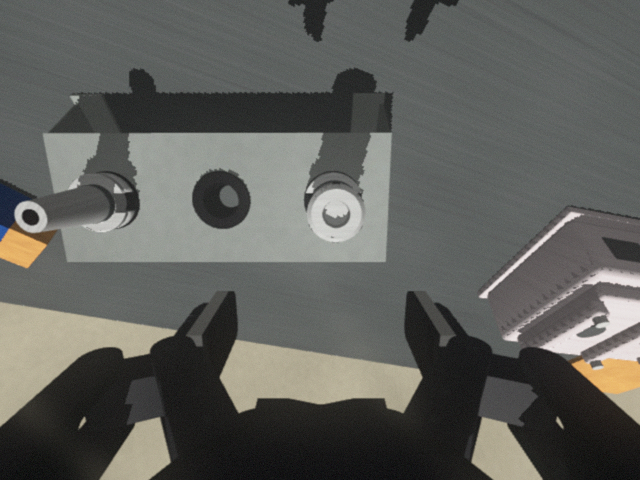

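The nutted chuck is at (335,215) in the right-hand pocket. Nut top and flange circles agree to 0.3 mm (local -4.7, +1.7, origin raised by about 1 mm).

```bash
cat >> h.py <<'E'
yaw=.372;RR=down(yaw,np.radians(35));_r=down(.367,np.radians(35))
CH=np.array([503,384,95.])+_r.apply([4.7,1.7,-1]);AX=RR.apply([0,0,-1])
E
python3 - <<'E'
from h import *
r=_r=down(.367,np.radians(35))
# ey check
ax=r.apply([0,0,-1]);ex=r.apply([-1,0,0]);print(np.cross(ax,ex),r.apply([0,1,0]))
print(CH,AX,CH+57*AX)
plan(CH+110*AX,RR,5,0.85)
E
```

```text
[-0.35881683  0.93340799  0.        ] [-3.58816827e-01  9.33407995e-01 -1.38777878e-17]
[498.26099615 383.99953469  93.12334279] [-0.5343451  -0.2084832   0.81915204] [467.80332551 372.11599245 139.81500932]
dist 58.9 ang 1.9
[{"travel":[0.0198, 0.0087, 0.0418],"rot":[-6e-05, -0.00103, 5e-05],"hand":0.85},{"travel":[0.0201, 0.0087, 0.0417],"rot":[-6e-05, -0.00103, 5e-05],"hand":0.85},{"travel":[0.0204, 0.0087, 0.0416],"rot":[-6e-05, -0.00103, 5e-05],"hand":0.85},{"travel":[0.0206, 0.0087, 0.0414],"rot":[-6e-05, -0.00103, 5e-05],"hand":0.85},{"travel":[0.0209, 0.0087, 0.0413],"rot":[-6e-05, -0.00103, 5e-05],"hand":0.85}]
```

>>> servo_tool(
  motion=[
    {"travel": [0.02,0.0087,0.042],"rot": [0,-0.001,0],"hand": 0.85},
    {"travel": [0.02,0.0087,0.042],"rot": [0,-0.001,0],"hand": 0.85},
    {"travel": [0.0205,0.0087,0.0415],"rot": [0,-0.001,0],"hand": 0.85},
    {"travel": [0.0205,0.0087,0.0415],"rot": [0,-0.001,0],"hand": 0.85},
    {"travel": [0.021,0.0087,0.0415],"rot": [0,-0.001,0],"hand": 0.85},
    {"travel": [0,0,0],"rot": [0,0,0],"hand": 0.85},
    {"travel": [0,0,0],"rot": [0,0,0],"hand": 0.85},
    {"travel": [0,0,0],"rot": [0,0,0],"hand": 0.85},
  ],
)

```text
clock: 8.88
position: [448.0, 357.1, 216.7]
ee_rot: [-0.187, 0.944, 0.052, 0.267]
contact_force: [-0.2, 0.7, 0.3]
gripper_width: 72.5
grasp_force: 0.0
```

Run:
```python
from h import *
from bench import sensors
print(sensors.read_state()["joints"].round(2))
plan(CH+36*AX,RR,6,0.85)
```

```text
[ 0.96  0.09 -0.83  1.05 -0.34 -3.1 ]
dist 100.9 ang 3.6
[{"travel":[0.0123, 0.0042, 0.066],"rot":[0.00022, -0.00159, 0.00046],"hand":0.85},{"travel":[0.013, 0.0043, 0.0659],"rot":[0.00022, -0.00159, 0.00046],"hand":0.85},{"travel":[0.0137, 0.0043, 0.0657],"rot":[0.00022, -0.00159, 0.00046],"hand":0.85},{"travel":[0.0143, 0.0044, 0.0656],"rot":[0.00022, -0.00159, 0.00046],"hand":0.85},{"travel":[0.015, 0.0044, 0.0654],"rot":[0.00022, -0.00159, 0.00046],"hand":0.85},{"travel":[0.0157, 0.0045, 0.0653],"rot":[0.00022, -0.00159, 0.00046],"hand":0.85}]
```

Joint 6 has reached its limit, so I'll turn the hand half a turn, which gives the same grasp.

>>> servo_tool(
  motion=[
    {"travel": [0,0,0],"rot": [0,0,0.018],"hand": 0.85},
    {"travel": [0,0,0],"rot": [0,0,0.018],"hand": 0.85},
  ],
)

```text
clock: 9.05
position: [453.8, 353.2, 229.6]
ee_rot: [-0.082, 0.963, 0.08, 0.245]
contact_force: [1.0, -0.4, -0.1]
gripper_width: 72.5
grasp_force: 0.0
```

Run:
```python
from bench import sensors
s=sensors.read_state();print(s["joints"].round(2),s["position"],s["ee_rot"])
```

```text
[ 1.01  0.09 -0.74  0.79 -0.41 -3.1 ] [453.8319505  353.19343897 229.64868141] [-0.08216549  0.96265163  0.08031393  0.24515371]
```

>>> servo_tool(
  motion=[
    {"travel": [0,0,0],"rot": [0,0,-0.0195],"hand": 0.85},
    {"travel": [0,0,0],"rot": [0,0,-0.0195],"hand": 0.85},
    {"travel": [0,0,0],"rot": [0,0,-0.0195],"hand": 0.85},
    {"travel": [0,0,0],"rot": [0,0,-0.0195],"hand": 0.85},
    {"travel": [0,0,0],"rot": [0,0,-0.0195],"hand": 0.85},
    {"travel": [0,0,0],"rot": [0,0,-0.0195],"hand": 0.85},
    {"travel": [0,0,0],"rot": [0,0,-0.0195],"hand": 0.85},
    {"travel": [0,0,0],"rot": [0,0,-0.0195],"hand": 0.85},
    {"travel": [0,0,0],"rot": [0,0,-0.0195],"hand": 0.85},
    {"travel": [0,0,0],"rot": [0,0,-0.0195],"hand": 0.85},
  ],
)

```text
clock: 9.88
position: [454.2, 354.3, 230.7]
ee_rot: [-0.625, 0.737, -0.076, 0.248]
contact_force: [-0.7, -0.8, -0.9]
gripper_width: 72.4
grasp_force: 0.0
```

Run:
```python
from h import *
from bench import sensors
s=sensors.read_state();print(s["joints"].round(2))
R=down(yaw+np.pi-0.0,0)
R2=RR*Ro.from_euler("z",np.pi);plan(CH+120*AX,R2,15,.85)
```

```text
[ 1.01  0.09 -0.74  0.8  -0.41 -1.87]
dist 44.4 ang 121.1
[{"travel":[0.0021, 0.0094, 0.0068],"rot":[0.00086, 0.00073, -0.02239],"hand":0.85},{"travel":[0.0008, 0.0096, 0.0068],"rot":[0.00086, 0.00073, -0.02239],"hand":0.85},{"travel":[-0.0006, 0.0097, 0.0068],"rot":[0.00086, 0.00073, -0.02239],"hand":0.85},{"travel":[-0.002, 0.0095, 0.0067],"rot":[0.00086, 0.00073, -0.02239],"hand":0.85},{"travel":[-0.0034, 0.0092, 0.0066],"rot":[0.00086, 0.00073, -0.02239],"hand":0.85},{"travel":[-0.0046, 0.0087, 0.0066],"rot":[0.00086, 0.00073, -0.02239],"hand":0.85},{"travel":[-0.0059, 0.008, 0.0065],"rot":[0.00086, 0.00073, -0.02239],"hand":0.85},{"travel":[-0.0069, 0.0071, 0.0064],"rot":[0.00086, 0.00073, -0.02239],"hand":0.85},{"travel":[-0.0079, 0.0061, 0.0064],"rot":[0.00086, 0.00073, -0.02239],"hand":0.85},{"travel":[-0.0087, 0.005, 0.0063],"rot":[0.00086, 0.00073, -0.02239],"hand":0.85},{"travel":[-0.0093, 0.0037, 0.0062],"rot":[0.00086, 0.00073, -0.02239],"hand":0.85},{"travel":[-0.0098, 0.0024, 0.0062],"rot":[0.00086, 0.00073, -0.02239],"hand":0.85},{"travel":[-0.0101, 0.001, 0.0061],"rot":[0.00086, 0.00073, -0.02239],"hand":0.85},{"travel":[-0.0102, -0.0004, 0.0061],"rot":[0.00086, 0.00073, -0.02239],"hand":0.85},{"travel":[-0.01, -0.0018, 0.006],"rot":[0.00086, 0.00073, -0.02239],"hand":0.85}]
```

Right direction. I'll turn the rest of the way, then correct.

>>> servo_tool(
  motion=[
    {"travel": [0,0,0],"rot": [0,0,-0.0198],"hand": 0.85},
    {"travel": [0,0,0],"rot": [0,0,-0.0198],"hand": 0.85},
    {"travel": [0,0,0],"rot": [0,0,-0.0198],"hand": 0.85},
    {"travel": [0,0,0],"rot": [0,0,-0.0198],"hand": 0.85},
    {"travel": [0,0,0],"rot": [0,0,-0.0198],"hand": 0.85},
    {"travel": [0,0,0],"rot": [0,0,-0.0198],"hand": 0.85},
    {"travel": [0,0,0],"rot": [0,0,-0.0198],"hand": 0.85},
    {"travel": [0,0,0],"rot": [0,0,-0.0198],"hand": 0.85},
    {"travel": [0,0,0],"rot": [0,0,-0.0198],"hand": 0.85},
    {"travel": [0,0,0],"rot": [0,0,-0.0198],"hand": 0.85},
  ],
)

```text
clock: 10.72
position: [454.2, 354.3, 230.7]
ee_rot: [0.937, -0.235, 0.207, -0.157]
contact_force: [-0.8, 0.2, -0.0]
gripper_width: 72.5
grasp_force: 0.0
```

>>> servo_tool(
  motion=[
    {"travel": [0,0,0],"rot": [0,0,-0.0198],"hand": 0.85},
    {"travel": [0,0,0],"rot": [0,0,-0.0198],"hand": 0.85},
    {"travel": [0,0,0],"rot": [0,0,-0.0198],"hand": 0.85},
    {"travel": [0,0,0],"rot": [0,0,-0.0198],"hand": 0.85},
    {"travel": [0,0,0],"rot": [0,0,-0.0198],"hand": 0.85},
    {"travel": [0,0,0],"rot": [0,0,-0.0198],"hand": 0.85},
    {"travel": [0,0,0],"rot": [0,0,-0.0198],"hand": 0.85},
    {"travel": [0,0,0],"rot": [0,0,0],"hand": 0.85},
  ],
)

```text
clock: 11.38
position: [454.2, 354.3, 230.7]
ee_rot: [0.949, 0.18, 0.253, -0.056]
contact_force: [0.6, 0.4, 0.2]
gripper_width: 72.6
grasp_force: 0.0
```

```bash
cat >> h.py <<'E'
R2=RR*Ro.from_euler("z",np.pi)
E
python3 - <<'E'
from h import *
from bench import sensors
s=sensors.read_state();print(s["joints"].round(2))
plan(CH+115*AX,R2,5,.85)
E
```

```text
[ 1.01  0.09 -0.74  0.8  -0.41  0.25]
dist 47.1 ang 5.0
[{"travel":[-0.0272, -0.0089, 0.0245],"rot":[-0.00051, 0.00275, -4e-05],"hand":0.85},{"travel":[-0.0276, -0.009, 0.024],"rot":[-0.00051, 0.00275, -4e-05],"hand":0.85},{"travel":[-0.028, -0.0091, 0.0235],"rot":[-0.00051, 0.00275, -4e-05],"hand":0.85},{"travel":[-0.0284, -0.0092, 0.023],"rot":[-0.00051, 0.00275, -4e-05],"hand":0.85},{"travel":[-0.0288, -0.0092, 0.0225],"rot":[-0.00051, 0.00275, -4e-05],"hand":0.85}]
```

>>> servo_tool(
  motion=[
    {"travel": [-0.0272,-0.009,0.0245],"rot": [-0.0005,0.0028,0],"hand": 0.85},
    {"travel": [-0.0276,-0.009,0.024],"rot": [-0.0005,0.0028,0],"hand": 0.85},
    {"travel": [-0.028,-0.009,0.0235],"rot": [-0.0005,0.0028,0],"hand": 0.85},
    {"travel": [-0.0284,-0.009,0.023],"rot": [-0.0005,0.0028,0],"hand": 0.85},
    {"travel": [-0.0288,-0.009,0.0225],"rot": [-0.0005,0.0028,0],"hand": 0.85},
    {"travel": [0,0,0],"rot": [0,0,0],"hand": 0.85},
    {"travel": [0,0,0],"rot": [0,0,0],"hand": 0.85},
  ],
)

```text
clock: 11.97
position: [444.7, 358.5, 198.1]
ee_rot: [0.939, 0.172, 0.292, -0.055]
contact_force: [-0.2, -0.7, 0.7]
gripper_width: 72.9
grasp_force: 0.0
```

Run:
```python
from h import *
from bench import sensors
s=sensors.read_state();print(s["joints"].round(2))
plan(CH+36*AX,R2,5,.85)
```

```text
[ 0.76  0.11 -0.92  1.68 -0.22 -0.44]
dist 84.8 ang 0.7
[{"travel":[-0.0089, -0.0035, 0.0672],"rot":[6e-05, 0.00025, -0.00027],"hand":0.85},{"travel":[-0.009, -0.0035, 0.0672],"rot":[6e-05, 0.00025, -0.00027],"hand":0.85},{"travel":[-0.0091, -0.0035, 0.0672],"rot":[6e-05, 0.00025, -0.00027],"hand":0.85},{"travel":[-0.0092, -0.0035, 0.0672],"rot":[6e-05, 0.00025, -0.00027],"hand":0.85},{"travel":[-0.0093, -0.0035, 0.0671],"rot":[6e-05, 0.00025, -0.00027],"hand":0.85}]
```

Near the wrist singularity. I'll use a tool tilt of 25° instead: tilting about the closing axis keeps the grasp valid, and I'll allow for the 10° at the socket.

```bash
cat >> h.py <<'E'
R3=down(yaw,np.radians(25))*Ro.from_euler("z",np.pi)
G3=CH+55*AX+19*R3.apply([0,0,1])
E
python3 - <<'E'
from h import *
plan(G3+75*AX,R3,5,.85)
E
```

```text
dist 17.9 ang 9.6
[{"travel":[-0.012, -0.0034, 0.007],"rot":[3e-05, -0.00531, -0.00027],"hand":0.85},{"travel":[-0.0118, -0.0034, 0.0074],"rot":[3e-05, -0.00531, -0.00027],"hand":0.85},{"travel":[-0.0115, -0.0034, 0.0078],"rot":[3e-05, -0.00531, -0.00027],"hand":0.85},{"travel":[-0.0112, -0.0034, 0.0081],"rot":[3e-05, -0.00531, -0.00027],"hand":0.85},{"travel":[-0.0109, -0.0034, 0.0085],"rot":[3e-05, -0.00531, -0.00027],"hand":0.85}]
```

>>> servo_tool(
  motion=[
    {"travel": [-0.012,-0.0034,0.007],"rot": [0,-0.0053,-0.0003],"hand": 0.85},
    {"travel": [-0.0118,-0.0034,0.0074],"rot": [0,-0.0053,-0.0003],"hand": 0.85},
    {"travel": [-0.0115,-0.0034,0.0078],"rot": [0,-0.0053,-0.0003],"hand": 0.85},
    {"travel": [-0.0112,-0.0034,0.0081],"rot": [0,-0.0053,-0.0003],"hand": 0.85},
    {"travel": [-0.011,-0.0034,0.0085],"rot": [0,-0.0053,-0.0003],"hand": 0.85},
    {"travel": [0,0,0],"rot": [0,0,0],"hand": 0.85},
    {"travel": [0,0,0],"rot": [0,0,0],"hand": 0.85},
  ],
)

```text
clock: 12.55
position: [437.6, 363.3, 185.9]
ee_rot: [0.957, 0.182, 0.224, -0.042]
contact_force: [0.1, 0.6, 0.2]
gripper_width: 72.6
grasp_force: 0.0
```

Run:
```python
from h import *
from bench import sensors
s=sensors.read_state();print(s["joints"].round(2))
plan(G3+75*AX,R3,1,.85)
plan(G3,R3,5,.85)
```

```text
[ 1.04  0.15 -0.77  0.8  -0.39  0.2 ]
dist 5.1 ang 1.3
[{"travel":[-0.0151, 0.0109, 0.0081],"rot":[-0.00023, -0.00366, 0.00054],"hand":0.85}]
dist 76.6 ang 1.3
[{"travel":[0.006, 0.0023, 0.0609],"rot":[-5e-05, -0.00073, 0.00011],"hand":0.85},{"travel":[0.0063, 0.0023, 0.0609],"rot":[-5e-05, -0.00073, 0.00011],"hand":0.85},{"travel":[0.0066, 0.0023, 0.0609],"rot":[-5e-05, -0.00073, 0.00011],"hand":0.85},{"travel":[0.0069, 0.0022, 0.0608],"rot":[-5e-05, -0.00073, 0.00011],"hand":0.85},{"travel":[0.0072, 0.0022, 0.0608],"rot":[-5e-05, -0.00073, 0.00011],"hand":0.85}]
```

>>> servo_tool(
  motion=[
    {"travel": [-0.015,0.011,0.008],"rot": [-0.0002,-0.0036,0.0005],"hand": 0.85},
    {"travel": [0,0,0],"rot": [0,0,0],"hand": 0.85},
    {"travel": [0.006,0,0.035],"rot": [0,0,0],"hand": 0.85},
    {"travel": [0.006,0,0.035],"rot": [0,0,0],"hand": 0.85},
    {"travel": [0,0,0],"rot": [0,0,0],"hand": 0.85},
    {"travel": [0,0,0],"rot": [0,0,0],"hand": 0.85},
  ],
)

```text
clock: 13.05
position: [446.4, 360.5, 166.8]
ee_rot: [0.96, 0.18, 0.212, -0.038]
contact_force: [-0.4, 0.3, -0.5]
gripper_width: 72.8
grasp_force: 0.0
```

Run:
```python
from h import *
from bench import sensors
s=sensors.read_state();print(s["joints"].round(2),s["position"],R3.inv().apply(s["position"]-G3)@np.eye(3))
plan(G3,R3,7,.85)
```

```text
[ 1.01  0.19 -0.77  0.8  -0.36  0.21] [446.40792532 360.50480548 166.80230711] [-10.83150668   3.04022149 -55.63567154]
dist 56.8 ang 0.2
[{"travel":[0.0062, -0.0019, 0.0318],"rot":[8e-05, 3e-05, -1e-05],"hand":0.85},{"travel":[0.0062, -0.0018, 0.0318],"rot":[8e-05, 3e-05, -1e-05],"hand":0.85},{"travel":[0.0062, -0.0018, 0.0318],"rot":[8e-05, 3e-05, -1e-05],"hand":0.85},{"travel":[0.0062, -0.0018, 0.0318],"rot":[8e-05, 3e-05, -1e-05],"hand":0.85},{"travel":[0.0062, -0.0018, 0.0318],"rot":[8e-05, 3e-05, -1e-05],"hand":0.85},{"travel":[0.0062, -0.0018, 0.0318],"rot":[8e-05, 3e-05, -1e-05],"hand":0.85},{"travel":[0.0062, -0.0018, 0.0318],"rot":[8e-05, 3e-05, -1e-05],"hand":0.85}]
```

>>> servo_tool(
  motion=[
    {"travel": [0.0062,-0.004,0.03],"rot": [0,0,0],"hand": 0.85},
    {"travel": [0.0062,-0.004,0.032],"rot": [0,0,0],"hand": 0.85},
    {"travel": [0.0062,-0.002,0.032],"rot": [0,0,0],"hand": 0.85},
    {"travel": [0.0062,-0.001,0.032],"rot": [0,0,0],"hand": 0.85},
    {"travel": [0.0062,-0.001,0.032],"rot": [0,0,0],"hand": 0.85},
    {"travel": [0.0062,-0.001,0.032],"rot": [0,0,0],"hand": 0.85},
    {"travel": [0.0062,0,0.032],"rot": [0,0,0],"hand": 0.85},
    {"travel": [0,0,0],"rot": [0,0,0],"hand": 0.85},
    {"travel": [0,0,0],"rot": [0,0,0],"hand": 0.85},
  ],
)

```text
clock: 13.8
position: [476.5, 375.7, 121.6]
ee_rot: [0.96, 0.18, 0.213, -0.039]
contact_force: [0.2, -0.2, -0.2]
gripper_width: 72.4
grasp_force: 0.0
```

Run:
```python
from h import *
from bench import sensors
s=sensors.read_state();print(s["joints"].round(2),R3.inv().apply(s["position"]-G3),s["contact_force"])
plan(G3,R3,1,.85)
```

```text
[ 0.86  0.29 -0.82  1.22 -0.21 -0.09] [ 0.46035478 -0.20201534 -0.4818376 ] [ 0.18854091 -0.18562391 -0.20940551]
dist 0.7 ang 0.2
[{"travel":[-0.0018, 0.0008, 0.0019],"rot":[0.0005, 0.00013, -9e-05],"hand":0.85}]
```

>>> servo_tool(
  motion=[
    {"travel": [0,0,0],"rot": [0,0,0],"hand": 0.6},
    {"travel": [0,0,0],"rot": [0,0,0],"hand": 0.3},
    {"travel": [0,0,0],"rot": [0,0,0],"hand": 0.3},
    {"travel": [0,0,0],"rot": [0,0,0],"hand": 0.3},
    {"travel": [0,0,0],"rot": [0,0,0],"hand": 0.3},
    {"travel": [0,0,0],"rot": [0,0,0],"hand": 0.3},
    {"travel": [0,0,0],"rot": [0,0,0],"hand": 0.3},
    {"travel": [0,0,0],"rot": [0,0,0],"hand": 0.3},
  ],
)

```text
clock: 14.47
position: [476.4, 376.2, 122.2]
ee_rot: [0.959, 0.18, 0.213, -0.039]
contact_force: [-2.2, -3.0, 5.2]
gripper_width: 38.6
grasp_force: 59.9
```

Run:
```python
from h import *
from bench import sensors
s=sensors.read_state();print(s["joints"].round(2),R3.inv().apply(s["position"]-G3),s["wrist_torque"],R3.inv().apply(AX))
```

```text
[ 0.86  0.29 -0.82  1.22 -0.21 -0.09] [ 0.80145817 -0.64611263 -1.04649623] [-1.05045439  0.78144164 -0.34985131] [-1.73648178e-01 -3.24073157e-17 -9.84807753e-01]
```

>>> servo_tool(
  motion=[
    {"travel": [-0.0018,0,-0.01],"rot": [0,0,0],"hand": 0.3},
    {"travel": [-0.0035,0,-0.02],"rot": [0,0,0],"hand": 0.3},
    {"travel": [-0.0053,0,-0.03],"rot": [0,0,0],"hand": 0.3},
    {"travel": [-0.0053,0,-0.03],"rot": [0,0,0],"hand": 0.3},
    {"travel": [-0.0053,0,-0.03],"rot": [0,0,0],"hand": 0.3},
    {"travel": [0,0,0],"rot": [0,0,0],"hand": 0.3},
  ],
)

```text
clock: 14.97
position: [458.4, 369.9, 145.2]
ee_rot: [0.96, 0.181, 0.211, -0.039]
contact_force: [0.1, 0.6, -6.2]
gripper_width: 38.6
grasp_force: 62.9
```

Run:
```python
from h import *
from bench import sensors
s=sensors.read_state();print(s["joints"].round(2),s["contact_force"],s["wrist_torque"])
plan(G3+95*AX,R3,7,.3)
```

```text
[ 0.96  0.24 -0.79  0.94 -0.3   0.11] [ 0.10955577  0.55968207 -6.18006393] [-0.51735493  1.61993014  0.03680066]
dist 64.4 ang 0.2
[{"travel":[-0.0057, 0.0008, -0.0363],"rot":[5e-05, 8e-05, 2e-05],"hand":0.3},{"travel":[-0.0057, 0.0008, -0.0363],"rot":[5e-05, 8e-05, 2e-05],"hand":0.3},{"travel":[-0.0056, 0.0008, -0.0363],"rot":[5e-05, 8e-05, 2e-05],"hand":0.3},{"travel":[-0.0056, 0.0008, -0.0363],"rot":[5e-05, 8e-05, 2e-05],"hand":0.3},{"travel":[-0.0056, 0.0008, -0.0363],"rot":[5e-05, 8e-05, 2e-05],"hand":0.3},{"travel":[-0.0056, 0.0008, -0.0363],"rot":[5e-05, 8e-05, 2e-05],"hand":0.3},{"travel":[-0.0056, 0.0008, -0.0363],"rot":[5e-05, 8e-05, 2e-05],"hand":0.3}]
```

Chuck is free and held (6 N). Continue out along its axis.

>>> servo_tool(
  motion=[
    {"travel": [-0.006,0.001,-0.036],"rot": [0,0,0],"hand": 0.3},
    {"travel": [-0.006,0.001,-0.036],"rot": [0,0,0],"hand": 0.3},
    {"travel": [-0.006,0.001,-0.036],"rot": [0,0,0],"hand": 0.3},
    {"travel": [-0.006,0.001,-0.036],"rot": [0,0,0],"hand": 0.3},
    {"travel": [-0.006,0,-0.036],"rot": [0,0,0],"hand": 0.3},
    {"travel": [-0.006,0,-0.036],"rot": [0,0,0],"hand": 0.3},
    {"travel": [-0.006,0,-0.036],"rot": [0,0,0],"hand": 0.3},
    {"travel": [0.01,0,-0.06],"rot": [0,0,0],"hand": 0.3},
    {"travel": [0.03,0,-0.06],"rot": [0,0,0],"hand": 0.3},
    {"travel": [0.04,0,-0.08],"rot": [0,0,0],"hand": 0.3},
  ],
)

```text
clock: 15.8
position: [422.4, 353.0, 249.4]
ee_rot: [0.96, 0.18, 0.21, -0.036]
contact_force: [0.6, 0.1, -6.6]
gripper_width: 38.8
grasp_force: 62.7
```

```bash
cat >> h.py <<'E'
SO=np.array([494.0,-89.7,92.]);SY=.077
RS=down(SY,np.radians(-10))*Ro.from_euler("z",np.pi)   # chuck upright in hand
SG=SO+[0,0,55]+19*RS.apply([0,0,1])                    # TCP with chuck home
E
python3 - <<'E'
from h import *
from bench import sensors
s=sensors.read_state();print(s["joints"].round(2),s["contact_force"])
print(SG);plan(SG+[-60,60,120],RS,14,.3)
E
```

```text
[ 1.12  0.06 -0.61  0.5  -0.64  0.45] [ 0.58320229  0.05477869 -6.56653603]
[490.71046061 -89.95379632 128.28865269]
dist 383.0 ang 38.4
[{"travel":[-0.0344, 0.1028, -0.0146],"rot":[-0.00035, -0.00682, 0.00337],"hand":0.3},{"travel":[-0.0328, 0.1036, -0.0129],"rot":[-0.00035, -0.00682, 0.00337],"hand":0.3},{"travel":[-0.0311, 0.1043, -0.0113],"rot":[-0.00035, -0.00682, 0.00337],"hand":0.3},{"travel":[-0.0294, 0.105, -0.0098],"rot":[-0.00035, -0.00682, 0.00337],"hand":0.3},{"travel":[-0.0275, 0.1056, -0.0083],"rot":[-0.00035, -0.00682, 0.00337],"hand":0.3},{"travel":[-0.0256, 0.1062, -0.007],"rot":[-0.00035, -0.00682, 0.00337],"hand":0.3},{"travel":[-0.0237, 0.1067, -0.0057],"rot":[-0.00035, -0.00682, 0.00337],"hand":0.3},{"travel":[-0.0216, 0.1072, -0.0045],"rot":[-0.00035, -0.00682, 0.00337],"hand":0.3},{"travel":[-0.0195, 0.1076, -0.0034],"rot":[-0.00035, -0.00682, 0.00337],"hand":0.3},{"travel":[-0.0173, 0.108, -0.0023],"rot":[-0.00035, -0.00682, 0.00337],"hand":0.3},{"travel":[-0.0151, 0.1084, -0.0014],"rot":[-0.00035, -0.00682, 0.00337],"hand":0.3},{"travel":[-0.0129, 0.1087, -0.0006],"rot":[-0.00035, -0.00682, 0.00337],"hand":0.3},{"travel":[-0.0106, 0.1089, 0.0002],"rot":[-0.00035, -0.00682, 0.00337],"hand":0.3},{"travel":[-0.0083, 0.1091, 0.0008],"rot":[-0.00035, -0.00682, 0.00337],"hand":0.3}]
```

>>> servo_tool(
  motion=[
    {"travel": [-0.034,0.08,-0.015],"rot": [-0.0004,-0.0068,0.0034],"hand": 0.3},
    {"travel": [-0.033,0.104,-0.013],"rot": [-0.0004,-0.0068,0.0034],"hand": 0.3},
    {"travel": [-0.031,0.105,-0.011],"rot": [-0.0004,-0.0068,0.0034],"hand": 0.3},
    {"travel": [-0.029,0.107,-0.01],"rot": [-0.0004,-0.0068,0.0034],"hand": 0.3},
    {"travel": [-0.0275,0.107,-0.008],"rot": [-0.0004,-0.0068,0.0034],"hand": 0.3},
    {"travel": [-0.0256,0.107,-0.007],"rot": [-0.0004,-0.0068,0.0034],"hand": 0.3},
    {"travel": [-0.0237,0.107,-0.006],"rot": [-0.0004,-0.0068,0.0034],"hand": 0.3},
    {"travel": [-0.0216,0.107,-0.0045],"rot": [-0.0004,-0.0068,0.0034],"hand": 0.3},
    {"travel": [-0.0195,0.108,-0.0034],"rot": [-0.0004,-0.0068,0.0034],"hand": 0.3},
    {"travel": [-0.0173,0.108,-0.0023],"rot": [-0.0004,-0.0068,0.0034],"hand": 0.3},
  ],
)

```text
clock: 16.63
position: [427.6, 84.1, 249.3]
ee_rot: [0.997, 0.078, -0.0, -0.01]
contact_force: [0.9, -0.3, -5.9]
gripper_width: 38.9
grasp_force: 62.7
```

>>> servo_tool(
  motion=[
    {"travel": [-0.015,0.108,-0.001],"rot": [-0.0004,-0.0068,0.0034],"hand": 0.3},
    {"travel": [-0.013,0.108,-0.001],"rot": [-0.0004,-0.0068,0.0034],"hand": 0.3},
    {"travel": [-0.0106,0.1,0],"rot": [-0.0004,-0.0068,0.0034],"hand": 0.3},
    {"travel": [-0.008,0.08,0.001],"rot": [-0.0004,-0.0068,0.0034],"hand": 0.3},
    {"travel": [0,0,0],"rot": [0,0,0],"hand": 0.3},
    {"travel": [0,0,0],"rot": [0,0,0],"hand": 0.3},
    {"travel": [0,0,0],"rot": [0,0,0],"hand": 0.3},
  ],
)

```text
clock: 17.22
position: [429.3, -14.0, 248.8]
ee_rot: [0.996, 0.037, -0.084, 0.002]
contact_force: [0.4, 0.3, -6.2]
gripper_width: 39.0
grasp_force: 63.1
```

Run:
```python
from h import *
from bench import sensors,get_image,camera_params
s=sensors.read_state();print(s["joints"].round(2),s["position"])
plan(SG+[0,0,85],RS,6,.3)
im,d=get_image("scene");p=camera_params("scene");np.savez("s2.npz",im=im,d=d,K=p["camera_matrix"],R=p["R"],t=p["t"])
x=p["camera_matrix"]@(p["R"]@(s["position"])+p["t"]);u,v=(x[:2]/x[2]).astype(int);print(u,v)
cv2.imwrite("pics/s2c.png",cv2.resize(im[max(0,v-90):v+90,u-100:u+100],None,fx=3.2,fy=3.2,interpolation=2)[:,:,::-1])
```

```text
[ 0.32  0.12 -0.3  -0.04 -1.31  1.34] [429.28302791 -13.98018932 248.82013596]
dist 104.0 ang 0.4
[{"travel":[0.0405, 0.0536, 0.017],"rot":[-8e-05, -0.00017, -8e-05],"hand":0.3},{"travel":[0.0405, 0.0536, 0.017],"rot":[-8e-05, -0.00017, -8e-05],"hand":0.3},{"travel":[0.0405, 0.0536, 0.017],"rot":[-8e-05, -0.00017, -8e-05],"hand":0.3},{"travel":[0.0405, 0.0536, 0.017],"rot":[-8e-05, -0.00017, -8e-05],"hand":0.3},{"travel":[0.0405, 0.0536, 0.0169],"rot":[-8e-05, -0.00017, -8e-05],"hand":0.3},{"travel":[0.0405, 0.0536, 0.0169],"rot":[-8e-05, -0.00017, -8e-05],"hand":0.3}]
293 122
```

View pics/s2c.png

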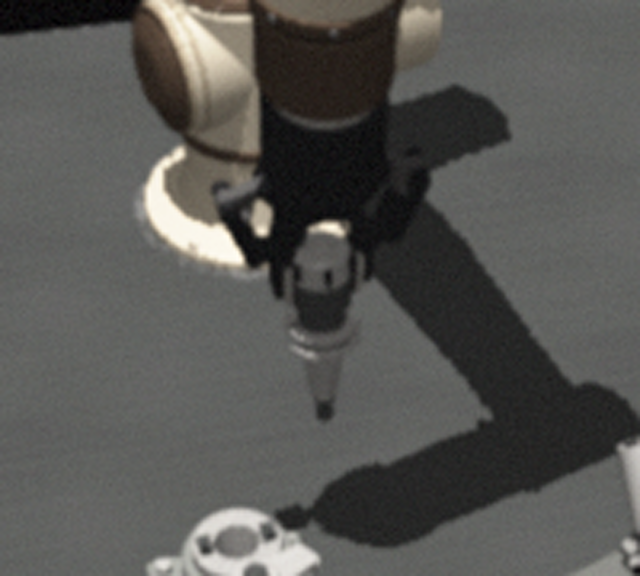

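The chuck hangs close to upright between the fingers, over open bench beside the stand. I'll fit its axis from depth.

```bash
cat > fit.py <<'E'
from h import *
from scipy.optimize import least_squares
def rad(z):
    return np.interp(z,[-70,-48.01,-48,0,2,2.01,6.5,8,12,13.5,18,18.01,34,34.01,77],[6.5,6.5,8.9,15.9,15.9,25,25,22,22,25,25,16,16,20,20])
def fit(f,O,zr):
    P=cloud(f).reshape(-1,3);P=P[f["d"].ravel()>0]
    L=P-O;L=L[(np.hypot(L[:,0],L[:,1])<29)&(L[:,2]>zr[0])&(L[:,2]<zr[1])]
    def res(q):
        M=Ro.from_rotvec([q[3],q[4],0]);l=M.inv().apply(L-[q[0],q[1],q[2]])
        return np.hypot(l[:,0],l[:,1])-rad(l[:,2])
    best=None
    for dz in(-6,-3,0,3,6):
        r=least_squares(res,[0,0,dz,0,0],loss="soft_l1",f_scale=1.5,diff_step=1e-3)
        if best is None or r.cost<best.cost:best=r
    q=best.x;print(len(L),"dx,dy,dz",q[:3].round(2),"tilt deg about x,y",np.degrees(q[3:]).round(2),"med|r|",np.median(abs(best.fun)).round(2))
E
python3 - <<'E'
from fit import *
s,f=wrist("w5");O=s["position"]-(SG-SO);print(O)
fit(f,O,(-60,74));fit(f,O,(-60,33))
g=load("s2");fit(g,O,(-65,74));fit(g,O,(-65,33))
E
```

```text
[432.53039945 -13.40746861 212.91368263]
13334 dx,dy,dz [-1.44 -0.43  0.28] tilt deg about x,y [-0.62  1.11] med|r| 1.1
3395 dx,dy,dz [-0.58  0.12 -1.75] tilt deg about x,y [-1.6 -4.2] med|r| 1.57
832 dx,dy,dz [-0.24 -1.96 -0.52] tilt deg about x,y [-0.64 -0.59] med|r| 1.36
434 dx,dy,dz [-0.34 -1.93 -0.44] tilt deg about x,y [-0.66 -1.21] med|r| 1.24
```

>>> servo_tool(
  motion=[
    {"travel": [0.05,0.053,0.009],"rot": [0,0,0],"hand": 0.3},
    {"travel": [0.05,0.054,0.009],"rot": [0,0,0],"hand": 0.3},
    {"travel": [0.05,0.054,0.009],"rot": [0,0,0],"hand": 0.3},
    {"travel": [0.05,0.054,0.008],"rot": [0,0,0],"hand": 0.3},
    {"travel": [0.03,0.054,0.005],"rot": [0,0,0],"hand": 0.3},
    {"travel": [0.013,0.05,0.002],"rot": [0,0,0],"hand": 0.3},
    {"travel": [0,0,0],"rot": [0,0,0],"hand": 0.3},
    {"travel": [0,0,0],"rot": [0,0,0],"hand": 0.3},
    {"travel": [0,0,0],"rot": [0,0,0],"hand": 0.3},
  ],
)

```text
clock: 18.07
position: [493.0, -88.5, 229.4]
ee_rot: [0.996, 0.038, -0.083, 0.002]
contact_force: [-0.0, 0.9, -7.4]
gripper_width: 39.0
grasp_force: 63.0
```

Run:
```python
from fit import *
from bench import sensors
s=sensors.read_state();print(s["position"]-SG,s["position"])
plan(SG+[.7,0.3,45],RS,5,.3)
```

```text
[  2.3025452    1.44070516 101.11314224] [493.01300582 -88.51309116 229.40179493]
dist 56.1 ang 0.5
[{"travel":[0.0061, 0.001, 0.0445],"rot":[-0.00011, -0.00024, -4e-05],"hand":0.3},{"travel":[0.0062, 0.0009, 0.0445],"rot":[-0.00011, -0.00024, -4e-05],"hand":0.3},{"travel":[0.0063, 0.0009, 0.0445],"rot":[-0.00011, -0.00024, -4e-05],"hand":0.3},{"travel":[0.0063, 0.0009, 0.0445],"rot":[-0.00011, -0.00024, -4e-05],"hand":0.3},{"travel":[0.0064, 0.0008, 0.0445],"rot":[-0.00011, -0.00024, -4e-05],"hand":0.3}]
```

>>> servo_tool(
  motion=[
    {"travel": [0.006,0.001,0.0445],"rot": [-0.0001,-0.0002,0],"hand": 0.3},
    {"travel": [0.0062,0.001,0.0445],"rot": [-0.0001,-0.0002,0],"hand": 0.3},
    {"travel": [0.0063,0.001,0.0445],"rot": [-0.0001,-0.0002,0],"hand": 0.3},
    {"travel": [0.0063,0.001,0.0445],"rot": [-0.0001,-0.0002,0],"hand": 0.3},
    {"travel": [0.0064,0.001,0.0445],"rot": [-0.0001,-0.0002,0],"hand": 0.3},
    {"travel": [0,0,0],"rot": [0,0,0],"hand": 0.3},
    {"travel": [0,0,0],"rot": [0,0,0],"hand": 0.3},
    {"travel": [0,0,0],"rot": [0,0,0],"hand": 0.3},
  ],
)

```text
clock: 18.73
position: [492.4, -90.0, 174.2]
ee_rot: [0.996, 0.038, -0.086, 0.004]
contact_force: [0.3, 0.2, -6.5]
gripper_width: 38.7
grasp_force: 63.2
```

Run:
```python
from fit import *
s,f=wrist("w6");O=s["position"]-(SG-SO);print(O-SO,s["contact_force"])
fit(f,O,(5,74))
P=cloud(f)
# nose visible? circle at z~92
m=(P[...,2]>89)&(P[...,2]<95)&(np.hypot(P[...,0]-494,P[...,1]+90)<40);q=P[m];print(m.sum(),q[:,2].mean() if m.any() else 0)
if m.sum()>100:
    r=least_squares(lambda a:np.minimum(0,32-np.hypot(q[:,0]-a[0],q[:,1]-a[1])),[494,-90]);print(cv2.minEnclosingCircle(q[:,:2].astype(np.float32)),r.x)
plan(SG+[.7,0.3,15],RS,5,.3)
```

```text
[ 1.67116019e+00 -1.31601586e-02  4.58698438e+01] [ 0.31291021  0.20637596 -6.45193117]
12863 dx,dy,dz [-2.33 -0.45  0.65] tilt deg about x,y [-0.7   2.12] med|r| 1.25
2714 91.64091498660132
((494.61419677734375, -89.69127655029297), 31.94200325012207) [494.64337262 -89.64190598]
dist 31.0 ang 0.2
[{"travel":[0.0034, -0.0004, 0.0246],"rot":[1e-05, -0.00011, -3e-05],"hand":0.3},{"travel":[0.0034, -0.0004, 0.0246],"rot":[1e-05, -0.00011, -3e-05],"hand":0.3},{"travel":[0.0034, -0.0004, 0.0246],"rot":[1e-05, -0.00011, -3e-05],"hand":0.3},{"travel":[0.0034, -0.0003, 0.0246],"rot":[1e-05, -0.00011, -3e-05],"hand":0.3},{"travel":[0.0034, -0.0003, 0.0246],"rot":[1e-05, -0.00011, -3e-05],"hand":0.3}]
```

>>> servo_tool(
  motion=[
    {"travel": [0.0043,0,0.0246],"rot": [0,0,0],"hand": 0.3},
    {"travel": [0.0043,0,0.0246],"rot": [0,0,0],"hand": 0.3},
    {"travel": [0.0043,0,0.0246],"rot": [0,0,0],"hand": 0.3},
    {"travel": [0.0043,0,0.0246],"rot": [0,0,0],"hand": 0.3},
    {"travel": [0.0043,0,0.0246],"rot": [0,0,0],"hand": 0.3},
    {"travel": [0,0,0],"rot": [0,0,0],"hand": 0.3},
    {"travel": [0,0,0],"rot": [0,0,0],"hand": 0.3},
  ],
)

```text
clock: 19.37
position: [491.5, -90.4, 141.3]
ee_rot: [0.995, 0.037, -0.087, 0.004]
contact_force: [-0.2, 0.1, -5.9]
gripper_width: 38.7
grasp_force: 63.2
```

Run:
```python
from fit import *
from bench import sensors
s=sensors.read_state();print(s["position"]-SG,s["contact_force"],s["wrist_torque"])
print(RS.inv().apply([0,0,-1])/250)
```

```text
[ 0.77569605 -0.45614408 12.96883533] [-0.2134842   0.09617648 -5.87718168] [-0.0151171  -0.66495825 -0.03907137]
[6.94592711e-04 8.32667268e-20 3.93923101e-03]
```

>>> servo_tool(
  motion=[
    {"travel": [0.002,-0.001,0.01],"rot": [0,0,0],"hand": 0.3},
    {"travel": [0.002,0,0.008],"rot": [0,0,0],"hand": 0.3},
    {"travel": [0.001,0,0.006],"rot": [0,0,0],"hand": 0.3},
    {"travel": [0,0,0],"rot": [0,0,0],"hand": 0.3},
  ],
)

```text
clock: 19.7
position: [491.6, -89.9, 135.5]
ee_rot: [0.996, 0.037, -0.087, 0.003]
contact_force: [-0.3, 0.7, -6.5]
gripper_width: 38.8
grasp_force: 63.2
```

>>> servo_tool(
  motion=[
    {"travel": [0.0014,0,0.008],"rot": [0,0,0],"hand": 0.3},
    {"travel": [0.0007,0,0.004],"rot": [0,0,0],"hand": 0.3},
    {"travel": [0,0,0],"rot": [0,0,0],"hand": 0.3},
  ],
)

```text
clock: 19.95
position: [491.4, -89.9, 132.4]
ee_rot: [0.995, 0.037, -0.087, 0.003]
contact_force: [-1.9, 0.7, -7.1]
gripper_width: 38.9
grasp_force: 63.2
```

Run:
```python
from fit import *
from bench import sensors
s=sensors.read_state();print(s["position"]-SG,s["contact_force"],s["wrist_torque"])
```

```text
[0.73313465 0.07288963 4.1213497 ] [-1.88385798  0.72039711 -7.110488  ] [ 0.50414467 -0.00605965 -0.05348732]
```

>>> servo_tool(
  motion=[
    {"travel": [-0.001,0,0.005],"rot": [0,0,0],"hand": 0.3},
    {"travel": [-0.001,0,0.004],"rot": [0,0,0],"hand": 0.3},
    {"travel": [0,0,0.002],"rot": [0,0,0],"hand": 0.3},
    {"travel": [0,0,0],"rot": [0,0,0],"hand": 0.3},
  ],
)

```text
clock: 20.28
position: [491.0, -89.9, 130.1]
ee_rot: [0.996, 0.038, -0.086, 0.003]
contact_force: [-2.4, 3.1, -5.1]
gripper_width: 38.9
grasp_force: 63.2
```

Run:
```python
from fit import *
from bench import sensors
s=sensors.read_state();print(s["position"]-SG,s["contact_force"],s["wrist_torque"])
```

```text
[0.29101145 0.09507851 1.77537141] [-2.44883937  3.10388564 -5.11476554] [ 0.9978754   0.10260492 -0.12326631]
```

>>> servo_tool(
  motion=[
    {"travel": [-0.001,-0.0015,0.004],"rot": [0,0,0],"hand": 0.3},
    {"travel": [0,-0.0005,0.003],"rot": [0,0,0],"hand": 0.3},
    {"travel": [0,0,0.002],"rot": [0,0,0],"hand": 0.3},
    {"travel": [0,0,0],"rot": [0,0,0],"hand": 0.3},
  ],
)

```text
clock: 20.62
position: [491.1, -89.7, 128.8]
ee_rot: [0.996, 0.038, -0.086, 0.004]
contact_force: [-1.0, 2.8, 1.8]
gripper_width: 38.7
grasp_force: 63.8
```

Run:
```python
from fit import *
s,f=wrist("w7");print(s["position"]-SG,s["contact_force"],s["wrist_torque"])
P=cloud(f)
for z in(92+18,92+77):
    m=(abs(P[...,2]-z)<7)&(np.hypot(P[...,0]-494,P[...,1]+90)<(26 if z<120 else 21));q=P[m];h,b=np.histogram(q[:,2],bins=np.arange(z-7,z+7.5,.5));print(z,h.tolist())
```

```text
[0.37750267 0.27223412 0.55621679] [-0.96964973  2.80054599  1.80692697] [ 1.10334958  0.46035116 -0.11544535]
110 [2, 14, 28, 33, 27, 50, 34, 42, 40, 99, 242, 540, 524, 318, 115, 29, 41, 28, 19, 26, 22, 33, 21, 26, 26, 28, 24, 21]
169 [183, 154, 150, 183, 184, 221, 328, 433, 457, 531, 1016, 1713, 1415, 456, 74, 14, 2, 0, 0, 1, 0, 0, 0, 0, 0, 0, 0, 0]
```

Flange top reads about 109.5, i.e. home, with the weight carried by the socket. Release.

>>> servo_tool(
  motion=[
    {"travel": [0,0,0],"rot": [0,0,0],"hand": 0.5},
    {"travel": [0,0,0],"rot": [0,0,0],"hand": 0.7},
    {"travel": [0,0,0],"rot": [0,0,0],"hand": 0.7},
    {"travel": [0,0,0],"rot": [0,0,0],"hand": 0.7},
    {"travel": [-0.003,0,-0.02],"rot": [0,0,0],"hand": 0.7},
    {"travel": [-0.01,0,-0.06],"rot": [0,0,0],"hand": 0.7},
    {"travel": [-0.018,0,-0.1],"rot": [0,0,0],"hand": 0.7},
    {"travel": [-0.018,0,-0.1],"rot": [0,0,0],"hand": 0.7},
    {"travel": [-0.01,0,-0.05],"rot": [0,0,0],"hand": 0.7},
    {"travel": [0,0,0],"rot": [0,0,0],"hand": 0.7},
  ],
)

```text
clock: 21.5
position: [492.2, -89.9, 215.5]
ee_rot: [0.996, 0.038, -0.083, 0.004]
contact_force: [0.3, -1.4, -0.1]
gripper_width: 60.0
grasp_force: 0.0
```

Run:
```python
from fit import *
s,f=wrist("w8");print(s["position"],s["joints"].round(2))
fit(f,SO,(3,74))
P=cloud(f)
for z,r in((92,33),(110,25),(169,20)):
    m=(abs(P[...,2]-z)<3)&(np.hypot(P[...,0]-494,P[...,1]+90)<r);q=P[m];print(z,len(q),np.median(q[:,2]),cv2.minEnclosingCircle(q[:,:2].astype(np.float32)))
px=np.array([np.cos(SY),np.sin(SY),0]);py=np.array([-px[1],px[0],0])
PV=SO+64*px;k=lambda a:PV+85*(np.cos(a-1.35)*px+np.sin(a-1.35)*py)
print("knob expected",k(0))
m=(P[...,2]>150)&(P[...,2]<180)&(np.hypot(P[...,0]-k(0)[0],P[...,1]-k(0)[1])<25);q=P[m]
if len(q)>50:
    r=least_squares(lambda a:np.linalg.norm(q-a,axis=1)-14,np.r_[k(0)[:2],160],loss="soft_l1");print("knob fit",len(q),r.x,np.median(abs(r.fun)))
```

```text
[492.15509491 -89.89499368 215.52134673] [ 0.14  0.27 -0.21 -0.01 -1.26  1.51]
3837 dx,dy,dz [-2.94 -0.36  1.21] tilt deg about x,y [-0.3   3.39] med|r| 1.4
92 1345 91.65663371391389 ((494.43511962890625, -89.69613647460938), 32.114280700683594)
110 819 108.36697601769113 ((494.288818359375, -89.9605712890625), 24.82573890686035)
169 2092 167.30418637972076 ((494.69775390625, -90.05512237548828), 19.119619369506836)
knob expected [ 582.75057624 -166.03562715   92.        ]
knob fit 3227 [ 593.79205696 -161.93239753  159.5193592 ] 0.32208962034112787
```

Chuck is home and upright: flange and nut centres are both at (494.5, -90). The knob is at (593.8, -161.9, 159.5), 85 mm from the pivot, so the clamp stands at about 0.14 rad. I'll cage the knob loosely between the fingers and lead it round.

```bash
cat >> h.py <<'E'
px=np.array([np.cos(SY),np.sin(SY),0]);py=np.array([-px[1],px[0],0]);PV=SO*[1,1,0]+64*px
def knob(a,z=140):return PV+85*(np.cos(a-1.35)*px+np.sin(a-1.35)*py)+[0,0,z]
def RK(a):return down(SY+a-1.35+np.pi)
E
python3 - <<'E'
from h import *
print(knob(.14));plan(knob(.14,225),RK(.14),10,.6)
E
```

```text
[ 593.84566144 -161.76035649  140.        ]
dist 126.1 ang 69.8
[{"travel":[0.0375, 0.0319, -0.0111],"rot":[0.00163, 0.00235, 0.01918],"hand":0.6},{"travel":[0.0412, 0.027, -0.0108],"rot":[0.00163, 0.00235, 0.01918],"hand":0.6},{"travel":[0.0443, 0.0217, -0.0104],"rot":[0.00163, 0.00235, 0.01918],"hand":0.6},{"travel":[0.0468, 0.0161, -0.0099],"rot":[0.00163, 0.00235, 0.01918],"hand":0.6},{"travel":[0.0485, 0.0103, -0.0094],"rot":[0.00163, 0.00235, 0.01918],"hand":0.6},{"travel":[0.0495, 0.0043, -0.0087],"rot":[0.00163, 0.00235, 0.01918],"hand":0.6},{"travel":[0.0498, -0.0018, -0.008],"rot":[0.00163, 0.00235, 0.01918],"hand":0.6},{"travel":[0.0493, -0.0079, -0.0072],"rot":[0.00163, 0.00235, 0.01918],"hand":0.6},{"travel":[0.0481, -0.0138, -0.0064],"rot":[0.00163, 0.00235, 0.01918],"hand":0.6},{"travel":[0.0462, -0.0196, -0.0055],"rot":[0.00163, 0.00235, 0.01918],"hand":0.6}]
```

>>> servo_tool(
  motion=[
    {"travel": [0.0375,0.032,-0.011],"rot": [0.0016,0.0023,0.019],"hand": 0.6},
    {"travel": [0.041,0.027,-0.011],"rot": [0.0016,0.0023,0.019],"hand": 0.6},
    {"travel": [0.044,0.022,-0.01],"rot": [0.0016,0.0023,0.019],"hand": 0.6},
    {"travel": [0.047,0.016,-0.01],"rot": [0.0016,0.0023,0.019],"hand": 0.6},
    {"travel": [0.0485,0.01,-0.0095],"rot": [0.0016,0.0023,0.019],"hand": 0.6},
    {"travel": [0.0495,0.0043,-0.009],"rot": [0.0016,0.0023,0.019],"hand": 0.6},
    {"travel": [0.05,-0.0018,-0.008],"rot": [0.0016,0.0023,0.019],"hand": 0.6},
    {"travel": [0.049,-0.008,-0.007],"rot": [0.0016,0.0023,0.019],"hand": 0.6},
    {"travel": [0.048,-0.014,-0.0065],"rot": [0.0016,0.0023,0.019],"hand": 0.6},
    {"travel": [0.046,-0.02,-0.0055],"rot": [0.0016,0.0023,0.019],"hand": 0.6},
  ],
)

```text
clock: 22.38
position: [593.2, -161.5, 221.1]
ee_rot: [0.845, -0.535, -0.004, 0.002]
contact_force: [-0.7, 0.4, -0.0]
gripper_width: 51.3
grasp_force: 0.0
```

Run:
```python
from h import *
plan(knob(.14,190),RK(.14),3,.55)
```

```text
dist 31.1 ang 0.6
[{"travel":[0.0009, -0.001, 0.0415],"rot":[0.00045, 0.00026, 0.00027],"hand":0.55},{"travel":[0.0008, -0.0009, 0.0415],"rot":[0.00045, 0.00026, 0.00027],"hand":0.55},{"travel":[0.0008, -0.0008, 0.0415],"rot":[0.00045, 0.00026, 0.00027],"hand":0.55}]
```

>>> servo_tool(
  motion=[
    {"travel": [0.0025,-0.003,0.06],"rot": [0.001,0.0006,0.0006],"hand": 0.57},
    {"travel": [0,0,0.08],"rot": [0,0,0],"hand": 0.57},
    {"travel": [0,0,0.08],"rot": [0,0,0],"hand": 0.57},
    {"travel": [0,0,0.06],"rot": [0,0,0],"hand": 0.57},
    {"travel": [0,0,0.04],"rot": [0,0,0],"hand": 0.57},
    {"travel": [0,0,0],"rot": [0,0,0],"hand": 0.5},
    {"travel": [0,0,0],"rot": [0,0,0],"hand": 0.5},
  ],
)

```text
clock: 22.97
position: [593.9, -161.4, 142.0]
ee_rot: [0.846, -0.533, -0.001, 0.001]
contact_force: [0.2, 0.9, 1.1]
gripper_width: 42.9
grasp_force: 0.0
```

```bash
cat >> h.py <<'E'
def arc(a0,a1,n,hand):
    from bench import sensors
    s=sensors.read_state();p=np.array(s["position"]);R=Ro.from_quat(s["ee_rot"]);out=[]
    for i in range(1,n+1):
        a=a0+(a1-a0)*i/n;q=knob(a);Q=RK(a);t=R.inv().apply(q-p)/250;w=(R.inv()*Q).as_rotvec()/2/np.pi
        out.append('{"travel":%s,"rot":%s,"hand":%g}'%(t.round(3).tolist(),w.round(4).tolist(),hand));p,R=q,Q
    print("["+",".join(out)+"]")
E
python3 - <<'E'
from h import *
arc(.14,.74,10,.5)
E
```

```text
[{"travel":[0.001, -0.019, 0.008],"rot":[0.0003, 0.0001, -0.0083],"hand":0.5},{"travel":[-0.001, -0.02, 0.0],"rot":[0.0, 0.0, -0.0095],"hand":0.5},{"travel":[-0.001, -0.02, 0.0],"rot":[0.0, 0.0, -0.0095],"hand":0.5},{"travel":[-0.001, -0.02, 0.0],"rot":[0.0, 0.0, -0.0095],"hand":0.5},{"travel":[-0.001, -0.02, 0.0],"rot":[0.0, 0.0, -0.0095],"hand":0.5},{"travel":[-0.001, -0.02, 0.0],"rot":[0.0, 0.0, -0.0095],"hand":0.5},{"travel":[-0.001, -0.02, 0.0],"rot":[0.0, 0.0, -0.0095],"hand":0.5},{"travel":[-0.001, -0.02, 0.0],"rot":[0.0, 0.0, -0.0095],"hand":0.5},{"travel":[-0.001, -0.02, 0.0],"rot":[0.0, 0.0, -0.0095],"hand":0.5},{"travel":[-0.001, -0.02, 0.0],"rot":[0.0, 0.0, -0.0095],"hand":0.5}]
```

>>> servo_tool(
  motion=[
    {"travel": [0.001,-0.019,0.004],"rot": [0,0,-0.0083],"hand": 0.5},
    {"travel": [-0.001,-0.02,0],"rot": [0,0,-0.0095],"hand": 0.5},
    {"travel": [-0.001,-0.02,0],"rot": [0,0,-0.0095],"hand": 0.5},
    {"travel": [-0.001,-0.02,0],"rot": [0,0,-0.0095],"hand": 0.5},
    {"travel": [-0.001,-0.02,0],"rot": [0,0,-0.0095],"hand": 0.5},
    {"travel": [-0.001,-0.02,0],"rot": [0,0,-0.0095],"hand": 0.5},
    {"travel": [-0.001,-0.02,0],"rot": [0,0,-0.0095],"hand": 0.5},
    {"travel": [-0.001,-0.02,0],"rot": [0,0,-0.0095],"hand": 0.5},
    {"travel": [-0.001,-0.02,0],"rot": [0,0,-0.0095],"hand": 0.5},
    {"travel": [-0.001,-0.02,0],"rot": [0,0,-0.0095],"hand": 0.5},
  ],
)

```text
clock: 23.8
position: [630.9, -128.6, 143.1]
ee_rot: [0.965, -0.263, 0.001, 0.0]
contact_force: [-0.2, -2.4, -0.5]
gripper_width: 42.6
grasp_force: 1.0
```

Run:
```python
from h import *
from bench import sensors
p=sensors.read_state()["position"]-PV;print(np.arctan2(p@py,p@px)+1.35,np.hypot(p[0],p[1]))
arc(.71,1.3,10,.5)
```

```text
0.7326859657405846 85.18200526285561
[{"travel":[-0.001, -0.012, 0.012],"rot":[0.0, -0.0003, -0.0046],"hand":0.5},{"travel":[-0.001, -0.02, 0.0],"rot":[0.0, 0.0, -0.0094],"hand":0.5},{"travel":[-0.001, -0.02, 0.0],"rot":[0.0, 0.0, -0.0094],"hand":0.5},{"travel":[-0.001, -0.02, 0.0],"rot":[0.0, 0.0, -0.0094],"hand":0.5},{"travel":[-0.001, -0.02, 0.0],"rot":[0.0, 0.0, -0.0094],"hand":0.5},{"travel":[-0.001, -0.02, 0.0],"rot":[0.0, 0.0, -0.0094],"hand":0.5},{"travel":[-0.001, -0.02, 0.0],"rot":[0.0, 0.0, -0.0094],"hand":0.5},{"travel":[-0.001, -0.02, 0.0],"rot":[0.0, 0.0, -0.0094],"hand":0.5},{"travel":[-0.001, -0.02, 0.0],"rot":[0.0, 0.0, -0.0094],"hand":0.5},{"travel":[-0.001, -0.02, 0.0],"rot":[-0.0, 0.0, -0.0094],"hand":0.5}]
```

Being pushed with about 2.4 N, so the lever is moving.

>>> servo_tool(
  motion=[
    {"travel": [-0.001,-0.015,0],"rot": [0,0,-0.007],"hand": 0.5},
    {"travel": [-0.001,-0.02,0],"rot": [0,0,-0.0094],"hand": 0.5},
    {"travel": [-0.001,-0.02,0],"rot": [0,0,-0.0094],"hand": 0.5},
    {"travel": [-0.001,-0.02,0],"rot": [0,0,-0.0094],"hand": 0.5},
    {"travel": [-0.001,-0.02,0],"rot": [0,0,-0.0094],"hand": 0.5},
    {"travel": [-0.001,-0.02,0],"rot": [0,0,-0.0094],"hand": 0.5},
    {"travel": [-0.001,-0.02,0],"rot": [0,0,-0.0094],"hand": 0.5},
    {"travel": [-0.001,-0.02,0],"rot": [0,0,-0.0094],"hand": 0.5},
    {"travel": [-0.001,-0.02,0],"rot": [0,0,-0.0094],"hand": 0.5},
    {"travel": [-0.001,-0.01,0],"rot": [0,0,-0.0094],"hand": 0.5},
  ],
)

```text
clock: 24.63
position: [642.0, -83.5, 143.3]
ee_rot: [1.0, 0.022, 0.001, 0.0]
contact_force: [0.5, -0.6, 0.2]
gripper_width: 42.2
grasp_force: 0.8
```

Run:
```python
from h import *
from bench import sensors
s=sensors.read_state();p=s["position"]-PV;print(np.arctan2(p@py,p@px)+1.35,np.hypot(p[0],p[1]),s["contact_force"])
arc(1.28,1.46,5,.5)
```

```text
1.2879018005778529 84.21556923676442 [ 0.47583639 -0.64220359  0.20481948]
[{"travel":[0.003, -0.009, 0.013],"rot":[0.0001, -0.0005, 0.0],"hand":0.5},{"travel":[-0.0, -0.012, 0.0],"rot":[0.0, 0.0, -0.0057],"hand":0.5},{"travel":[-0.0, -0.012, 0.0],"rot":[0.0, 0.0, -0.0057],"hand":0.5},{"travel":[-0.0, -0.012, 0.0],"rot":[0.0, 0.0, -0.0057],"hand":0.5},{"travel":[-0.0, -0.012, 0.0],"rot":[0.0, 0.0, -0.0057],"hand":0.5}]
```

>>> servo_tool(
  motion=[
    {"travel": [0.002,-0.01,0],"rot": [0,0,0],"hand": 0.5},
    {"travel": [0,-0.01,0],"rot": [0,0,-0.002],"hand": 0.5},
    {"travel": [0,-0.01,0],"rot": [0,0,-0.002],"hand": 0.5},
    {"travel": [0,-0.01,0],"rot": [0,0,-0.002],"hand": 0.5},
    {"travel": [0,0,0],"rot": [0,0,0],"hand": 0.5},
  ],
)

```text
clock: 25.05
position: [640.9, -73.1, 142.1]
ee_rot: [0.999, 0.039, 0.0, -0.0]
contact_force: [0.1, -0.8, 0.6]
gripper_width: 42.7
grasp_force: 0.3
```

>>> servo_tool(
  motion=[
    {"travel": [0,-0.004,0],"rot": [0,0,0],"hand": 0.5},
    {"travel": [0,-0.004,0],"rot": [0,0,0],"hand": 0.5},
    {"travel": [0,0,0],"rot": [0,0,0],"hand": 0.5},
  ],
)

```text
clock: 25.3
position: [640.6, -71.4, 141.7]
ee_rot: [0.999, 0.039, -0.0, -0.0]
contact_force: [-0.5, -1.1, 0.9]
gripper_width: 43.1
grasp_force: 0.5
```

>>> servo_tool(
  motion=[
    {"travel": [0,-0.004,0],"rot": [0,0,0],"hand": 0.5},
    {"travel": [0,-0.004,0],"rot": [0,0,0],"hand": 0.5},
    {"travel": [0,0,0],"rot": [0,0,0],"hand": 0.5},
  ],
)

```text
clock: 25.55
position: [640.5, -70.9, 141.7]
ee_rot: [0.999, 0.038, -0.0, 0.001]
contact_force: [1.5, -6.0, 0.3]
gripper_width: 42.8
grasp_force: 3.1
```

>>> servo_tool(
  motion=[
    {"travel": [0,-0.004,0],"rot": [0,0,0],"hand": 0.5},
    {"travel": [0,-0.003,0],"rot": [0,0,0],"hand": 0.5},
    {"travel": [0,0,0],"rot": [0,0,0],"hand": 0.5},
  ],
)

```text
clock: 25.8
position: [640.5, -70.8, 141.7]
ee_rot: [0.999, 0.038, -0.0, 0.002]
contact_force: [2.9, -10.8, -1.1]
gripper_width: 42.7
grasp_force: 5.6
```

At the stop (force rises without motion). Recentre on the knob, lift away and check.

>>> servo_tool(
  motion=[
    {"travel": [0,0.015,0],"rot": [0,0,0],"hand": 0.55},
    {"travel": [0,0.014,0],"rot": [0,0,0],"hand": 0.6},
    {"travel": [0,0,0],"rot": [0,0,0],"hand": 0.6},
    {"travel": [0,0,-0.04],"rot": [0,0,0],"hand": 0.6},
    {"travel": [0,0,-0.1],"rot": [0,0,0],"hand": 0.6},
    {"travel": [0,0,-0.15],"rot": [0,0,0],"hand": 0.6},
    {"travel": [-0.1,0,-0.12],"rot": [0,0,0],"hand": 0.6},
    {"travel": [-0.15,0,0],"rot": [0,0,0],"hand": 0.6},
    {"travel": [-0.15,0,0],"rot": [0,0,0],"hand": 0.6},
    {"travel": [0,0,0],"rot": [0,0,0],"hand": 0.6},
  ],
)

```text
clock: 26.63
position: [534.0, -82.7, 244.9]
ee_rot: [0.999, 0.038, -0.002, -0.001]
contact_force: [-0.2, 0.5, 0.1]
gripper_width: 51.2
grasp_force: 0.0
```

Run:
```python
from fit import *
s,f=wrist("w9");P=cloud(f);print(s["position"])
k=knob(1.35,160);m=(P[...,2]>150)&(P[...,2]<180)&(np.hypot(P[...,0]-k[0],P[...,1]-k[1])<25);q=P[m];print(len(q))
if len(q)>50:
    r=least_squares(lambda a:np.linalg.norm(q-a,axis=1)-14,k,loss="soft_l1");v=r.x-PV;print(r.x,"angle",np.arctan2(v@py,v@px)+1.35)
for z,r in((110,25),(119,40),(169,20)):
    m=(abs(P[...,2]-z)<3)&(np.hypot(P[...,0]-494,P[...,1]+90)<r);q=P[m];print(z,len(q),np.median(q[:,2]),cv2.minEnclosingCircle(q[:,:2].astype(np.float32)))
from bench import get_image
im,d=get_image("top");cv2.imwrite("pics/top9.png",cv2.hconcat([cv2.resize(im[180:350,100:520],(800,324)),])[:,:,::-1])
a=f["im"];cv2.imwrite("pics/fin.png",np.vstack([cv2.resize(im[180:350,120:520],(640,272)),cv2.resize(a,(426,320))[:, :].repeat(1,0) if 0 else cv2.copyMakeBorder(cv2.resize(a,(426,320)),0,0,0,214,0)])[:,:,::-1])
```

```text
[533.96716691 -82.72121175 244.86024825]
1870
[642.79404431 -78.05764568 159.41174293] angle 1.3519007226884923
110 308 108.43157474894434 ((494.8864440917969, -89.79132080078125), 24.577436447143555)
119 654 120.7118261500024 ((523.9727783203125, -87.67437744140625), 14.158443450927734)
169 1432 167.28857129447013 ((494.82855224609375, -89.74003601074219), 19.152400970458984)
```

View pics/fin.png

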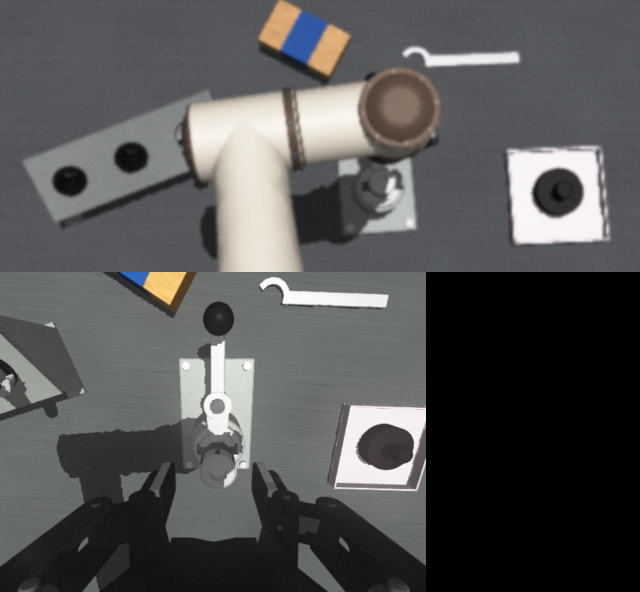

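The cap sits flat in the tray at top-view px (560,190). The clamp is closed at 1.352 rad with its jaw over the flange, and the chuck is upright. Carton and spanner are where they were, and the robot is touching nothing.

```bash
python3 -c "
from bench import job_done
print(job_done())"
```

```text
the job is handed in; nothing more can be done
None
```

The job is handed in at about 27 s of the 64 s: the dust cap is rim down in the tray, the chuck is upright and home in the socket, and the clamp is closed at its stop (1.35 rad) with the gripper clear. The carton and spanner look unmoved; I never touched the other holder, but the arm hid its pocket in the last picture.

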